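# Load the balancing machine and latch its guard

### The job

Get the balancing machine ready for a run: take the wound rotor out of the rack, lay it gently in the machine's two cradles, let go of it, and then slide the clear guard shut over it by its handle until the latch clicks in and holds it. Push steadily and do not slam the guard or ram it against its stop; leave the other (two-disc) rotor in the rack.

Things in the scene. Friction and masses are not known exactly. Their poses are not given: they have to be found in the camera images.
- rotor: Wound rotor, 0.5 to 0.8 kg: dark slotted steel core, 40 mm diameter, 50 mm long, with copper winding heads and a small copper commutator at one end, on a steel shaft of 12 mm diameter, 170 mm long. Origin: centre of the core, on the axis; y runs along the shaft, x and z turn as it rolls. Starts level in the rack; grasp the core from above across the shaft, at axis height.
- proving_rotor: The other rotor, to be left in the rack: a plain steel shaft of the same size with two bare steel discs of 52 mm diameter. Lies parallel to the wound rotor, 96 mm beside it. Origin: middle of its shaft; y along the shaft.
- rack: Low grey rack, 210 mm (x) by 170 mm (y), origin at the middle of its underside. Two places at x = -48 and +48 mm hold shafts along y, axis 52 mm up, in V notches at y = -66 and +66 mm (tops 64 mm up, 14 mm thick); which rotor is in which place varies. Its floor is 10 mm up.
- balancer: Balancing machine, fixed on the table: blue bed 220 mm wide (x), 620 mm long (y), 50 mm high. Origin on the table straight under cradle_mid, same axes.
- cradle_mid (a point): Point on the axis of a seated shaft, midway between the two V cradles, 115 mm above the table. y: along the shaft seat and the guard's slide (guard opens to +y, shuts to -y), z up. Cradles at y = -66 and +66 mm, 14 mm thick, 90 degree V pads open above (mouth 40 mm, tops 127 mm above the table). Rotor either way round, core between the cradles, within 12 mm of the middle along y.
- guard (a joint): Travel (m) of the guard, a clear tunnel hood 160 mm wide, 230 mm long, roof 165 mm above the table, on rails: 0 = shut at the latch's middle setting, larger = more open; starts 0.225 to 0.245, runs freely (1 N). Leading edge at y = -123 mm + travel from cradle_mid, closed rear wall at y = 107 mm + travel. Not latched, it is pushed open again by itself when let go, to 16 mm or more.
- guard_handle (a point): Middle of the guard's handle: black round bar along x, 12 mm diameter, 92 mm free between its two posts, 199 mm above the table, 28 mm clear gap under it to the guard's roof. Moves with the guard: at y = 60 mm + travel from cradle_mid, same axes. Pinch it from above, or push its +y side towards -y with shut fingers.
- latch_nominal (a point): Where the latch's roller sits at its middle setting (fixed to the machine, axes as cradle_mid). The latch bracket, clamped in slots, is really up to 10 mm off along y, not measured: the latched guard reads -0.010 to 0.010. Closing takes 5 to 9 N over the last 26 mm, then the roller drops behind the guard's strike, the guard jumps 3 mm in and its bumper meets the stop. 12 to 20 N surely latches.
- drive_head: Blue drive head on the bed's -y end, with the latch and the rubber stop on top: 112 mm long, 170 mm wide, top 135 mm above the table, face at y = -141 mm. Origin and axes as balancer's. The latch reaches over the bed to y = -76 mm at most, at 160 to 200 mm height.
- bumper: Black rubber bumper, 16 mm diameter, in the middle of the guard's leading edge, 153 mm above the table; origin at its centre, at y = -123 mm + guard travel from cradle_mid. It meets the stop block under the latch on the drive head as the latch catches, and gives about 10 N per mm; over 30 N on it is ramming.
Not all that is in view belongs to the job. What is shaped like the rotor but brown is not meant.

How it is judged:
By the outcome, as a careful person would: the job done as asked, in the order asked, and still so for the second after the job is handed in, with the robot touching nothing.
It also fails if it takes over 69 s, if anything falls off the work surface, if the arm or the gripper's body presses on something with over 40 N, if the wrist force passes 120 N, or if a joint passes its speed limit or range.

### The arm

A 6-joint arm with a two-finger parallel gripper is mounted at the origin on the work surface. World frame = base frame: x ahead of the robot, y to its left, z up, the work surface at z = 0. Lengths are in m, angles in rad, forces in N, time in s.
With the tool pointing down it reaches from about 0.4 to 0.825 m from the base axis. Payload 7 kg.
Tool frame: the origin (TCP) lies at the very end of the fingers, on their centre line; the grasp point (between the pads) lies 19 mm behind it; y points along the fingers, x is the direction in which the jaws open and shut, and the axes are right-handed (so a half turn about y gives the same grasp; the last joint's range is limited). The gripper opens to 88 mm and grips with 3 to 60 N. Pads are 19 mm wide; open, the fingers measure 130 mm over their backs; the gripper's body (78 mm by 193 mm) begins 47 mm behind the grasp point.
Start: joints at [0.288, 0.359, 0.012, 0, -1.224, -0.288], TCP at [0.675, -0, 0.195] pointing down, gripper open.
Joint ranges: [-3.07, 3.07], [-1.43, 2.12], [-1.02, 1.25], [-3.03, 1.67], [-3.05, -0], [-3.03, 3.03]. Speed limits (rad/s): [2.39, 2.39, 3.01, 3.14, 3.14, 3.14].

### API

Orientations are given as [roll, pitch, yaw] about the fixed x, y, z axes, in that order (R = Rz(yaw) Ry(pitch) Rx(roll)).
In Python, from station import arm gives the robot as it stands.
- The arm moves only by the tool move_arm, never from a script. Its arguments are lists of equal length, an entry for each row: "jaw": the closure, from 0 (fully open) to 1 (shut); "offset": the shift along the tool's x, y, z in m, a list of three; "roll": the turn about the tool's y in rad. In form: {"jaw": [jaw, ...], "offset": [[dx, dy, dz], ...], "roll": [roll, ...]}. A call has 1 to 5 rows; each row shifts and turns the commanded pose from where the row before left it, along the tool's axes as they then stand; what a row does not reach is not made up. A row lasts 1/8 s, in which the tool goes at most 62.5 mm and 10.7 degrees, less where a joint would pass 70% of its speed; a pose out of reach is approached as far as the arm can. A call is refused whole if a number of a shift passes 0.0625 or a number of a turn 0.188, either way. A call with a gripper value outside its range is refused whole. The fingers move at their own pace and stop on an object; "grip_force" is the grip in N (left out, the last holds). Time passes only in rows, so rows that do not move let the fingers close. It gives the time, the measured TCP pose, the force and the opening at its end, in the units of the state.
- arm.get_state(): the state, without advancing time (a new reading comes with each control period).
- arm.grab_frame(name): name is "scene" or "side" or "wrist"; returns a dict with "pixels" (420x560x3 uint8, blue, green, red), "fovy" (degrees; the focal length in pixels is half the picture's height over the tangent of half this angle, whatever the lens; pixels are square), "cx", "cy" (the principal point, pixels), "position" and "attitude" of the camera in the world; the wrist camera has in their place "hand_eye" (4x4, takes a point from camera to tool coordinates, whose origin is the TCP and whose axes are the tool frame's). Camera axes: x right, y down, z forward; pixel columns grow to the right and rows downward; lengths in m; the calibration is good to about 2 mm. The wrist camera is an equidistant fisheye: a pixel r from the principal point sees the ray r / f radians off the axis. A picture is of the moment at which its call begins: read the wrist's pose just before it. There is no depth.
- arm.job_done(): hands the job in, once; it reports no verdict.
Trained networks look in a picture, given as the dict that the camera call returned (one of the last four; its "shot" number tells which), for a name from the list of things; names that differ only in an ending like _2 or _b are one class to them, and where a whole thing is asked for, a point or a joint stands for the part that bears it (a point fixed in the world has none). Each returns a list of dicts, best first, with "p" (0 to 1); they miss things now and then, are a little off and sometimes report something else, mostly with a low value. They report only what shows in the picture. A call takes as long as a camera call. They do not tell look-alikes from the thing itself.
- arm.recognise(picture, thing): "position" ([x, y, z] in m, in world coordinates, good to about 4 mm: the middle of the surface that is visible of it).
- arm.landmark_of(picture, thing): "position" ([x, y, z] in m, in world coordinates, good to about 4 mm: a listed point, or the origin of a listed thing).
The state is a dict: "t": time; "q": joint angles; "qd": joint speeds; "joint_efforts": joint torques, N m; "eef_pos": TCP position; "ee_rot": TCP orientation; "force": force on the tool from outside, world axes, zero at the start; "moment": the same for the moment, N m; "width": finger opening in m.
Only numpy, scipy, OpenCV 4.12 (cv2) and the standard library are available. Lean on these libraries where they do the work, as an engineer would, in place of code of your own. Each camera call takes 0.05 s, during which the arm holds its last target.

## Working session

There is one attempt and no reset: what is moved stays moved. The work goes in short steps, Python scripts to look and compute and a tool call to move; the robot and the scene stay as the last step left them, time stands still between calls to the robot, and variables do not carry over. Pictures are saved under pics/ and viewed, and the job is handed in when it is done.

Besides the shell and the picture viewer there is one more tool, called by a JSON object that holds its "api" and its "payload", one argument or row to a line. move_arm: Moves the arm, as the interface text tells. Its arguments: {"type":"object","properties":{"jaw":{"type":"array","items":{"type":"number"}},"offset":{"type":"array","items":{"type":"array","items":{"type":"number"}}},"roll":{"type":"array","items":{"type":"number"}},"grip_force":{"type":"number"}},"required":["jaw","offset","roll"]}

```bash
ls; mkdir -p pics; cat > h.py <<'E'
import numpy as np, cv2, json
from station import arm
from scipy.spatial.transform import Rotation as R
def save(p,name): cv2.imwrite('pics/'+name,p['pixels'])
def proj(p,X):
    pos=np.array(p['position']);A=np.array(p['attitude'])
    return pos,A
E
python3 - <<'E'
from h import *
s=arm.get_state(); print({k:np.round(v,3).tolist() for k,v in s.items()})
a=arm.grab_frame('scene'); b=arm.grab_frame('side'); 
save(a,'scene0.png');save(b,'side0.png')
for n,p in(('scene',a),('side',b)):
    print(n,{k:v for k,v in p.items() if k!='pixels'})
    for t in ['rotor','proving_rotor','rack','cradle_mid','guard_handle','bumper','latch_nominal','drive_head']:
        print(t,[(np.round(d['position'],3).tolist(),round(d['p'],2)) for d in arm.landmark_of(p,t)])
w=arm.grab_frame('wrist'); save(w,'wrist0.png'); print({k:v for k,v in w.items() if k!='pixels'})
E
```

```text
pics
{'t': 0.0, 'q': [0.288, 0.359, 0.011, -0.0, -1.224, -0.288], 'qd': [-0.0, 0.0, 0.003, -0.0, 0.002, 0.001], 'joint_efforts': [-0.001, -58.273, 29.306, 6.997, 0.007, -0.0], 'eef_pos': [0.674, -0.0, 0.194], 'ee_rot': [-1.571, -0.002, 3.141], 'force': [-0.527, -0.088, 0.45], 'moment': [0.044, -0.028, -0.031], 'width': 0.087}
scene {'fovy': 55.169455198004606, 'cx': 282.4560531817472, 'cy': 208.67144727705636, 'position': array([1.20880573, 0.73667243, 0.89985221]), 'attitude': array([-2.24280362,  0.01350844,  2.27163253]), 'shot': 1}
rotor [([0.368, 0.588, 0.016], 0.86), ([0.493, 0.346, 0.048], 0.79)]
proving_rotor [([0.394, 0.372, 0.051], 0.72), ([0.52, -0.302, -0.002], 0.41)]
rack [([0.446, 0.352, -0.001], 0.91)]
cradle_mid [([0.522, -0.298, 0.118], 0.87), ([0.542, -0.394, 0.166], 0.22)]
guard_handle [([0.463, -0.007, 0.201], 0.81), ([0.52, -0.3, -0.0], 0.31)]
bumper []
latch_nominal [([0.541, -0.392, 0.171], 0.57)]
drive_head []
side {'fovy': 50.89251980105776, 'cx': 278.42158834168646, 'cy': 207.34296377986894, 'position': array([ 0.72814093, -0.28990448,  1.48979059]), 'attitude': array([-2.80461516, -0.01036129,  0.61044769]), 'shot': 2}
rotor [([0.488, 0.341, 0.051], 0.54), ([0.364, 0.587, 0.021], 0.46)]
proving_rotor [([0.395, 0.369, 0.054], 0.49)]
rack [([0.444, 0.359, -0.002], 0.61)]
cradle_mid [([0.521, -0.3, 0.117], 0.81)]
guard_handle []
bumper []
latch_nominal [([0.543, -0.392, 0.171], 0.65), ([0.486, 0.344, 0.054], 0.2)]
drive_head []
{'fovy': 65.70646984690485, 'cx': 278.19595278101747, 'cy': 210.40023817173267, 'hand_eye': array([[ 9.99999583e-01,  6.96224138e-04, -5.91507964e-04,
         7.78973984e-04],
       [ 7.62316915e-04, -2.79096135e-01,  9.60262863e-01,
        -1.89671294e-01],
       [ 5.03470597e-04, -9.60262913e-01, -2.79096550e-01,
         7.61956927e-02],
       [ 0.00000000e+00,  0.00000000e+00,  0.00000000e+00,
         1.00000000e+00]]), 'shot': 3}
```

View pics/scene0.png

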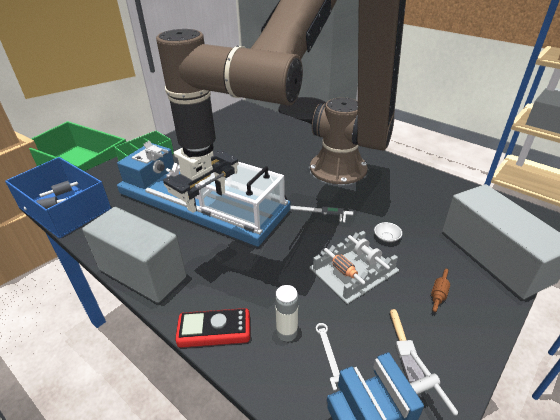

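View pics/side0.png

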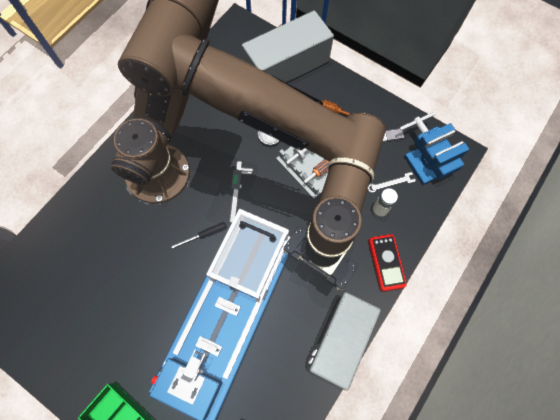

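View pics/wrist0.png

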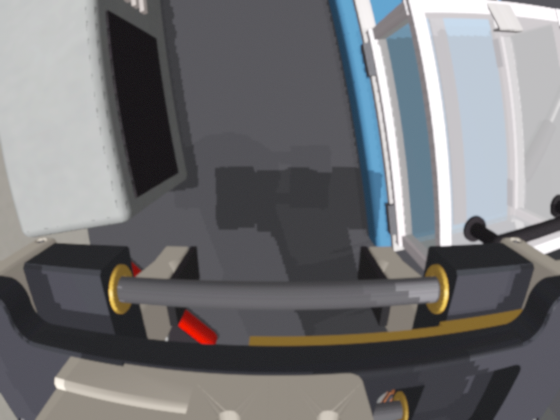

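Candidates for the wound rotor in the scene image are:
- copper and steel item in the rack, (345,262)
- bare two-disc rotor beside it, (372,248)
- brown look-alike on the table, (441,288)
- dark and silver item in the blue bin, (62,188)

I'm choosing the rack one at (345,262) and will check it in a crop.

```bash
python3 - <<'E'
import cv2
a=cv2.imread('pics/scene0.png')[215:320,290:470]
cv2.imwrite('pics/crop0.png',cv2.resize(a,None,fx=4,fy=4,interpolation=cv2.INTER_CUBIC))
E
```

```text
(no output)
```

View pics/crop0.png

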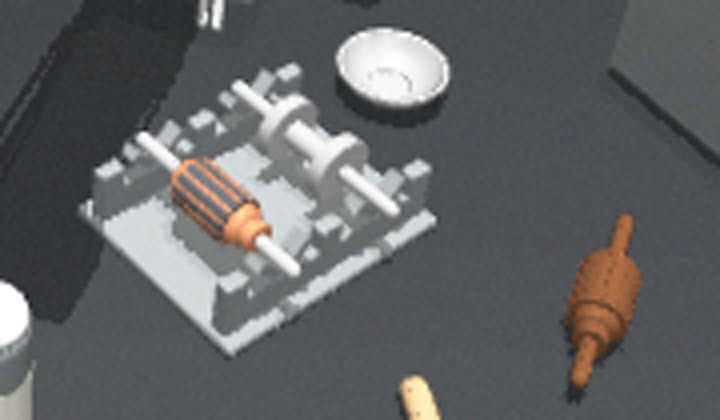

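{"api": "move_arm", "payload": {
  "jaw": [0,0,0,0,0],
  "offset": [
    [0.01,-0.014,-0.02],
    [0.02,-0.014,-0.035],
    [0.02,-0.012,-0.04],
    [0.02,-0.012,-0.04],
    [0.02,-0.012,-0.04]
  ],
  "roll": [0,0,0,0,0]
}}

```text
t: 1.58
eef_pos: [0.5838, 0.1769, 0.2602]
ee_rot: [-1.571, 0.001, -3.141]
force: [0.2, -0.5, 0.3]
width: 0.0873
```

{"api": "move_arm", "payload": {
  "jaw": [0,0,0,0,0],
  "offset": [
    [0.02,0,-0.04],
    [0.02,0,-0.04],
    [0.02,0,-0.035],
    [0.02,0,-0.03],
    [0.015,0,-0.02]
  ],
  "roll": [0,0,0,0.13,0.13]
}}

```text
t: 2.2
eef_pos: [0.4911, 0.3436, 0.2598]
ee_rot: [-1.572, 0.0, 2.879]
force: [0.1, -1.4, -0.3]
width: 0.0877
```

The crop shows the slotted dark and copper rotor in the near rack place (crop 220,205). The two-disc rotor is behind it at (310,145), and the all-brown decoy is at (600,290) on the table. The choice is right, so next I'll look from the wrist.

```bash
python3 - <<'E'
from h import *
s=arm.get_state(); w=arm.grab_frame('wrist'); save(w,'wrist1.png')
a=arm.grab_frame('scene'); save(a,'scene1.png')
np.savez('w1.npz',p=s['eef_pos'],r=s['ee_rot'],f=w['fovy'],c=[w['cx'],w['cy']],H=w['hand_eye'])
for p in (w,a):
  for t in ['rotor','proving_rotor','rack']:
    print(t,[(np.round(d['position'],3).tolist(),round(d['p'],2)) for d in arm.landmark_of(p,t)])
E
```

```text
rotor [([0.486, 0.344, 0.048], 0.84)]
proving_rotor [([0.395, 0.366, 0.051], 0.69)]
rack [([0.439, 0.354, 0.003], 0.78)]
rotor [([0.368, 0.586, 0.016], 0.93), ([0.491, 0.346, 0.048], 0.59)]
proving_rotor [([0.397, 0.373, 0.052], 0.87), ([0.49, 0.342, 0.047], 0.26)]
rack [([0.442, 0.35, 0.004], 0.79)]
```

View pics/wrist1.png

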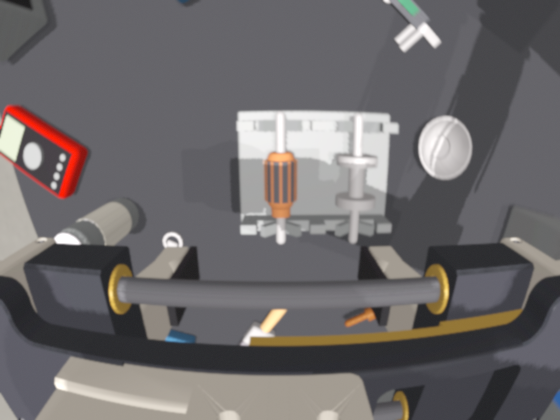

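```bash
cat >> h.py <<'E'
def wray(u,v,cx,cy,fovy,H,p,r,zpl):
    f=210/np.tan(np.radians(fovy)/2)
    d=np.array([u-cx,v-cy]);rr=np.linalg.norm(d);th=rr/f
    ray=np.r_[d/max(rr,1e-9)*np.sin(th),np.cos(th)]
    Rt=R.from_euler('xyz',r).as_matrix()
    o=Rt@H[:3,3]+p; dd=Rt@H[:3,:3]@ray
    return o+dd*(zpl-o[2])/dd[2]
E
python3 - <<'E'
from h import *
k=np.load('w1.npz')
for n,(u,v) in dict(top=(281.3,116),mid=(281,184),bot=(281.3,240),ptop=(358,116),pbot=(352,240),nt1=(281,152),nb=(281,216)).items():
    print(n,np.round(wray(u,v,*k['c'],float(k['f']),k['H'],k['p'],k['r'],0.052),4))
a=cv2.imread('pics/wrist1.png')[95:255,220:420]
cv2.imwrite('pics/crop1.png',cv2.resize(a,None,fx=4,fy=4,interpolation=cv2.INTER_CUBIC)[:600])
E
```

```text
top [0.4668 0.2684 0.052 ]
mid [0.4889 0.3496 0.052 ]
bot [0.5077 0.422  0.052 ]
ptop [0.3752 0.2905 0.052 ]
pbot [0.4167 0.4471 0.052 ]
nt1 [0.4786 0.3109 0.052 ]
nb [0.4996 0.39   0.052 ]
```

View pics/crop1.png

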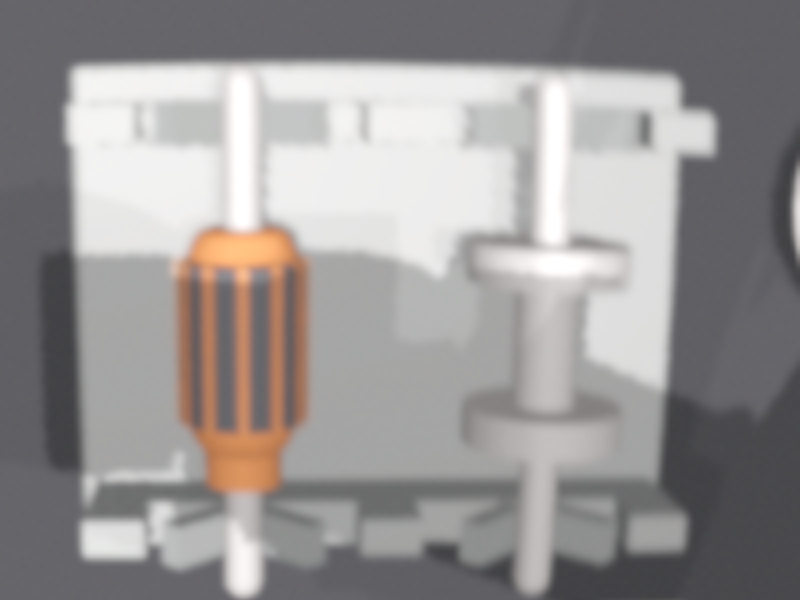

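{"api": "move_arm", "payload": {
  "jaw": [0.3,0.3,0.3,0.3,0.3],
  "offset": [
    [0.0035,0.02,-0.002],
    [0,0.035,0],
    [0,0.035,0],
    [0,0.025,0],
    [0,0.01,0]
  ],
  "roll": [0,0,0,0,0]
}}

```text
t: 3.22
eef_pos: [0.4897, 0.3434, 0.1323]
ee_rot: [-1.569, -0.001, 2.881]
force: [0.9, 0.4, 0.6]
width: 0.0613
```

```bash
python3 - <<'E'
from h import *
s=arm.get_state(); w=arm.grab_frame('wrist'); save(w,'wrist2.png');b=arm.grab_frame('side');save(b,'side2.png')
print(s['eef_pos'],s['width'],s['ee_rot'])
for p in (w,):
    print([(np.round(d['position'],3).tolist(),round(d['p'],2)) for d in arm.landmark_of(p,'rotor')])
E
```

```text
[0.48967179 0.34337954 0.13231783] 0.06129477488386744 [-1.56864565e+00 -9.52543832e-04  2.88099826e+00]
[([0.486, 0.344, 0.051], 0.77)]
```

View pics/wrist2.png

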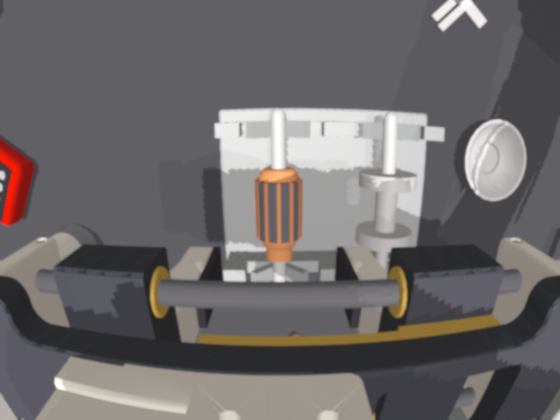

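{"api": "move_arm", "payload": {
  "jaw": [0.3,0.3,0.3,0.3,0.3],
  "offset": [
    [0.0015,0.02,-0.002],
    [0,0.03,0],
    [0,0.025,0],
    [0,0.015,0],
    [0,0.009,0]
  ],
  "roll": [0,0,0,0,0]
}}

```text
t: 4.0
eef_pos: [0.4894, 0.3473, 0.035]
ee_rot: [-1.572, 0.001, 2.882]
force: [-0.6, -0.1, 0.1]
width: 0.0613
```

{"api": "move_arm", "payload": {
  "jaw": [0.45,0.7,0.8,0.8,0.8],
  "offset": [
    [0,0,0],
    [0,0,0],
    [0,0,0],
    [0,0,0],
    [0,0,0]
  ],
  "roll": [0,0,0,0,0],
  "grip_force": 35
}}

```text
t: 4.62
eef_pos: [0.4904, 0.3473, 0.0365]
ee_rot: [-1.572, 0.002, 2.883]
force: [-0.1, -3.5, 15.0]
width: 0.0194
```

```bash
python3 - <<'E'
from h import *
s=arm.get_state(); w=arm.grab_frame('wrist'); save(w,'wrist3.png');b=arm.grab_frame('scene');save(b,'scene3.png')
print(s['eef_pos'],s['width'],s['ee_rot'],s['force'])
E
```

```text
[0.49041152 0.34732488 0.03646663] 0.019427247729105843 [-1.57232360e+00  2.36833397e-03  2.88254539e+00] [-0.13132785 -3.53120538 15.0458114 ]
```

View pics/wrist3.png

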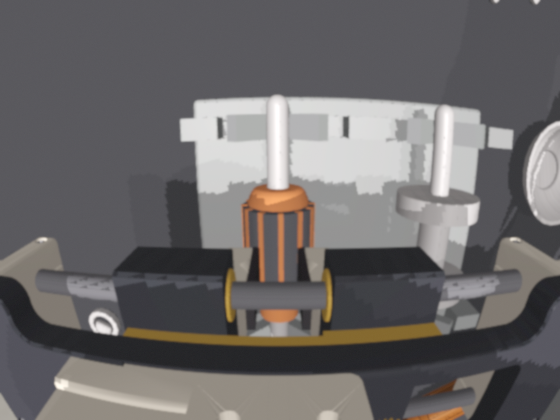

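```bash
python3 - <<'E'
import cv2
a=cv2.imread('pics/wrist3.png')[180:350,200:360]
b=cv2.imread('pics/scene3.png')[180:320,270:450]
cv2.imwrite('pics/crop3a.png',cv2.resize(a,None,fx=3.5,fy=3.5,interpolation=cv2.INTER_CUBIC))
cv2.imwrite('pics/crop3b.png',cv2.resize(b,None,fx=4,fy=4,interpolation=cv2.INTER_CUBIC))
E
python3 -c "
from h import *
s=arm.get_state();print(s)"
```

```text
{'t': 4.725, 'q': array([ 0.94233445,  0.38134395, -0.35300103,  0.00212139, -0.83374734,
       -1.20283281]), 'qd': array([ 0.00080223, -0.00407669, -0.00065797,  0.00421223,  0.00244535,
        0.00107871]), 'joint_efforts': array([ 1.59439009e+00, -4.56880474e+01,  2.00558567e+01,  3.41328889e+00,
        1.05854206e+00,  1.48941443e-02]), 'eef_pos': array([0.49042115, 0.34746378, 0.0369884 ]), 'ee_rot': array([-1.57275187e+00,  2.44151377e-03,  2.88251559e+00]), 'force': array([-1.79325954, -2.35853282, 14.69363643]), 'moment': array([-1.1293353 ,  0.35318211, -0.07519939]), 'width': 0.018207863979277348}
```

View pics/crop3a.png

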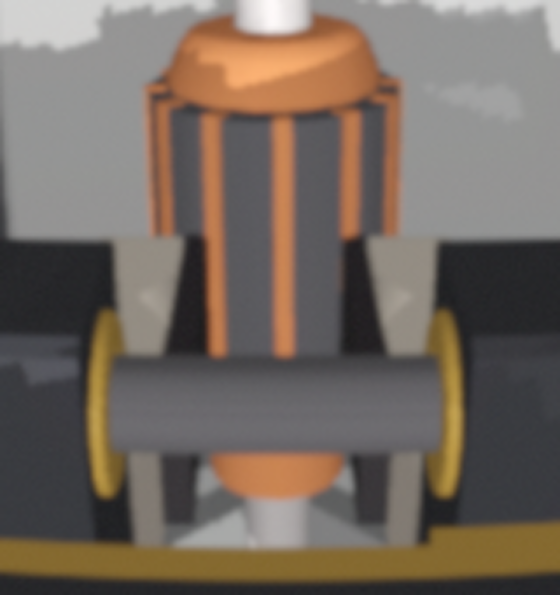

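View pics/crop3b.png

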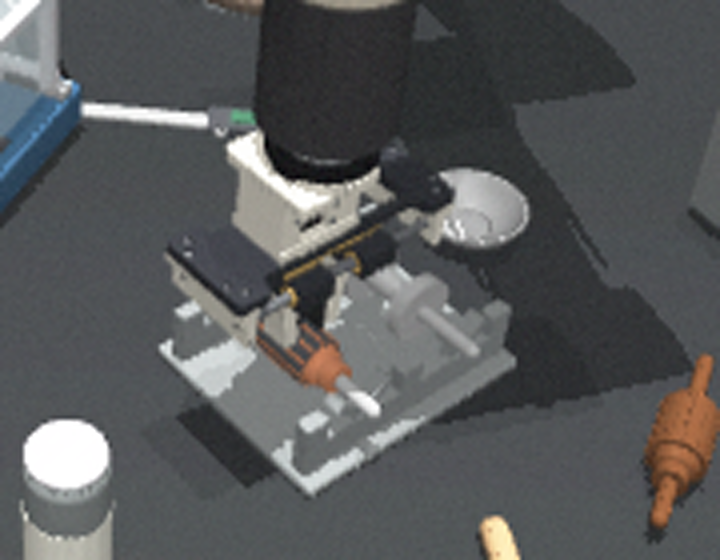

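The opening reads 18 mm on a 40 mm core, so the fingers are pinching its top instead of its sides. I'll check where the fingertips really are against the reported TCP.

```bash
cat >> h.py <<'E'
SC=dict(scene=(55.169455198004606,282.456,208.671,np.array([1.20880573,0.73667243,0.89985221]),np.array([-2.24280362,0.01350844,2.27163253])),
 side=(50.89251980105776,278.4216,207.343,np.array([0.72814093,-0.28990448,1.48979059]),np.array([-2.80461516,-0.01036129,0.61044769])))
def px(cam,X):
    fo,cx,cy,pos,att=SC[cam]; f=210/np.tan(np.radians(fo)/2)
    c=R.from_euler('xyz',att).as_matrix().T@(np.asarray(X)-pos)
    return np.array([cx+f*c[0]/c[2],cy+f*c[1]/c[2]])
def tool2w(v,p,r): return R.from_euler('xyz',r).as_matrix()@np.array(v)+p
E
python3 - <<'E'
from h import *
def draw(img,p,r,w,out,box,k):
    a=cv2.imread('pics/'+img); x0,y0,x1,y1=box
    c=cv2.resize(a[y0:y1,x0:x1],None,fx=k,fy=k,interpolation=cv2.INTER_CUBIC)
    for s in(-1,1):
      for y,col in((0,(0,0,255)),(-.019,(0,255,0)),(-.03,(255,255,0)),(-.066,(255,0,255))):
        u=(px('scene',tool2w([s*w/2,y,0],p,r))-[x0,y0])*k
        cv2.circle(c,(int(u[0]),int(u[1])),3,col,-1)
    cv2.imwrite('pics/'+out,c)
draw('scene0.png',np.array([.674,0,.194]),[-1.571,-.002,3.141],.087,'d0.png',(130,120,290,240),5)
draw('scene3.png',np.array([.4904,.3474,.037]),[-1.573,.0024,2.8825],.0194,'d3.png',(300,200,420,290),6)
E
```

```text
(no output)
```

View pics/d0.png

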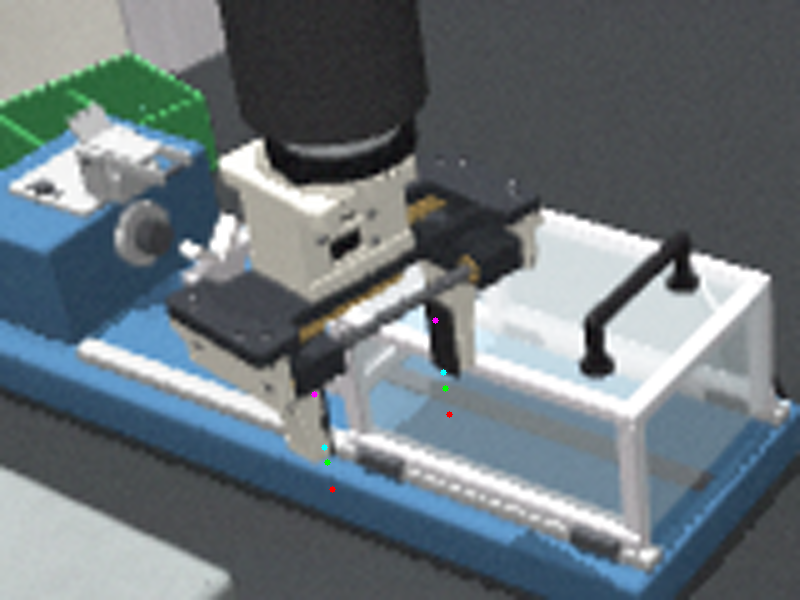

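View pics/d3.png

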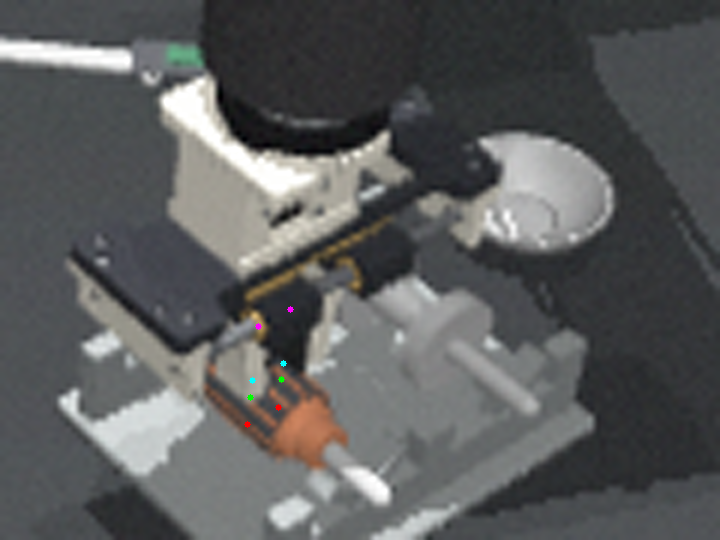

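```bash
python3 - <<'E'
from h import *
for img,p,r,box,k,out in (('scene3.png',np.array([.4904,.3474,.037]),[-1.573,.0024,2.8825],(300,200,420,290),6,'e3.png'),('scene0.png',np.array([.674,0,.194]),[-1.571,-.002,3.141],(130,120,290,240),5,'e0.png')):
    a=cv2.imread('pics/'+img); x0,y0,x1,y1=box
    c=cv2.resize(a[y0:y1,x0:x1],None,fx=k,fy=k,interpolation=cv2.INTER_CUBIC)
    for y,col in((-.066,(255,0,255)),(-.08,(0,255,255)),(-.095,(0,255,0)),(-.11,(0,0,255))):
        P=[((px('scene',tool2w([x,y,z],p,r))-[x0,y0])*k).astype(int) for x,z in((-.0965,-.039),(.0965,-.039),(.0965,.039),(-.0965,.039))]
        cv2.polylines(c,[np.array(P)],True,col,1)
    cv2.imwrite('pics/'+out,c)
E
```

```text
(no output)
```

View pics/e3.png

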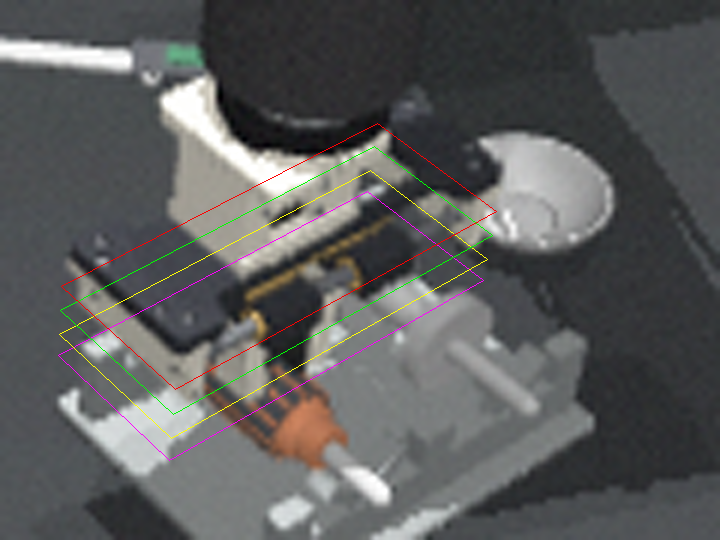

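View pics/e0.png

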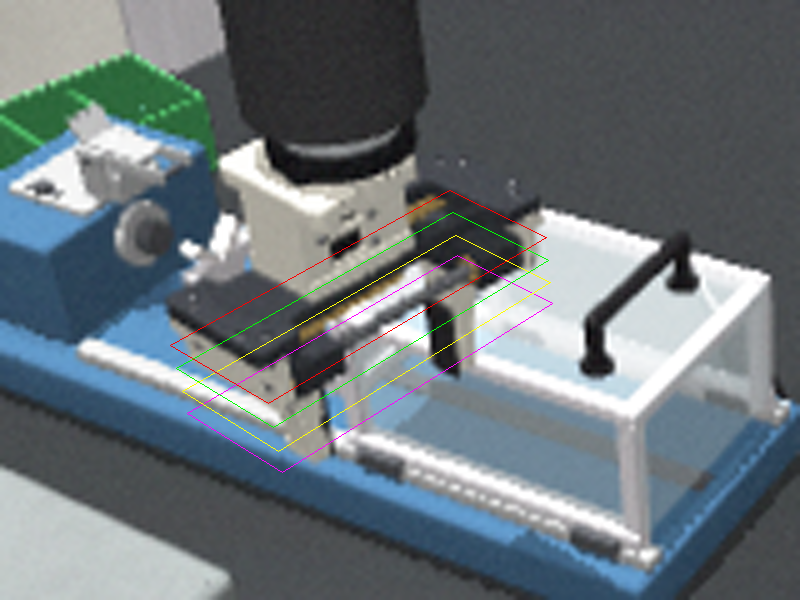

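Both the scene overlay and the wrist view show the real fingertips, and the whole gripper, sitting about 29 mm behind the reported TCP. I'll apply a tool-length correction of true tip z = reported z + 0.029. Next I open, check and go lower.

{"api": "move_arm", "payload": {
  "jaw": [0.3,0.3,0.3,0.3],
  "offset": [
    [0,0,0],
    [0,0,0],
    [0,0,0],
    [0,0,0]
  ],
  "roll": [0,0,0,0]
}}

```text
t: 5.22
eef_pos: [0.4887, 0.3467, 0.0345]
ee_rot: [-1.57, -0.0, 2.882]
force: [0.1, 0.3, -1.1]
width: 0.0527
```

```bash
python3 - <<'E'
from h import *
s=arm.get_state(); w=arm.grab_frame('wrist'); save(w,'wrist4.png')
print(s['eef_pos'],s['width'],s['ee_rot'],s['force'])
print([(np.round(d['position'],3).tolist(),round(d['p'],2)) for d in arm.landmark_of(w,'rotor')])
E
```

```text
[0.4886924  0.34674152 0.03445371] 0.05270088798174607 [-1.57023955e+00 -3.04228586e-04  2.88156912e+00] [ 0.12122043  0.33968456 -1.06172887]
[([0.486, 0.342, 0.049], 0.55), ([0.368, 0.59, 0.021], 0.53)]
```

View pics/wrist4.png

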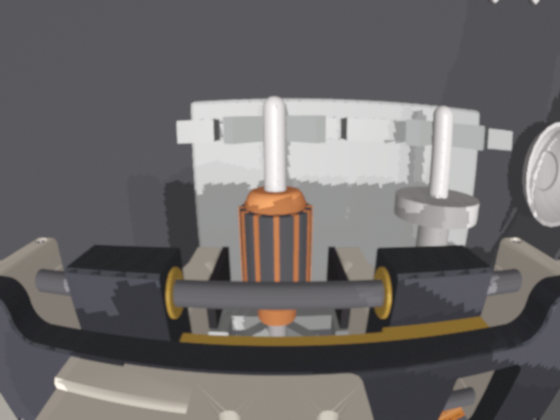

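{"api": "move_arm", "payload": {
  "jaw": [0.3,0.3,0.3,0.3,0.3],
  "offset": [
    [-0.0015,0,0],
    [0,0.008,0],
    [0,0.01,0],
    [0,0.008,0],
    [0,0.004,0]
  ],
  "roll": [0,0,0,0,0]
}}

```text
t: 5.95
eef_pos: [0.49, 0.3461, 0.0037]
ee_rot: [-1.57, -0.001, 2.882]
force: [-0.3, 0.3, 0.4]
width: 0.0613
```

```bash
python3 - <<'E'
from h import *
s=arm.get_state(); w=arm.grab_frame('wrist'); save(w,'wrist5.png');b=arm.grab_frame('scene');
cv2.imwrite('pics/s5.png',cv2.resize(b['pixels'][180:300,290:430],None,fx=5,fy=5,interpolation=cv2.INTER_CUBIC))
print(s['eef_pos'],s['width'],s['ee_rot'],s['force'])
E
```

```text
[0.49001302 0.34611242 0.00373811] 0.061339834649272756 [-1.56954310e+00 -5.31636065e-04  2.88152451e+00] [-0.29498885  0.31571099  0.42670677]
```

View pics/wrist5.png

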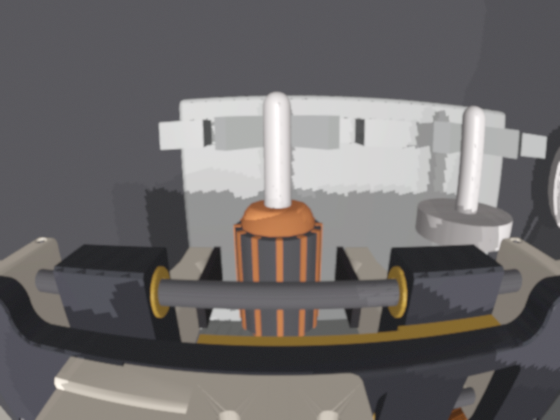

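View pics/s5.png

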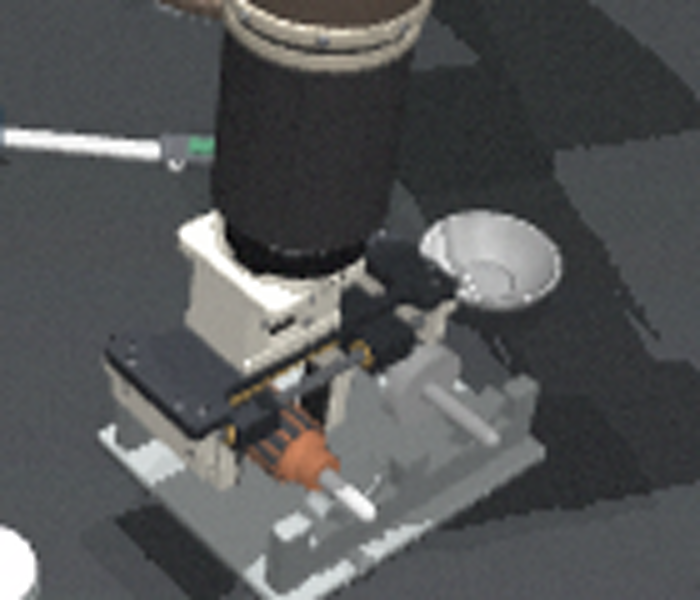

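Now the fingers flank the core's sides, with the rotor centred at about column 278. I'm closing.

{"api": "move_arm", "payload": {
  "jaw": [0.4,0.5,0.6,0.65,0.65],
  "offset": [
    [0,0,0],
    [0,0,0],
    [0,0,0],
    [0,0,0],
    [0,0,0]
  ],
  "roll": [0,0,0,0,0],
  "grip_force": 30
}}

```text
t: 6.68
eef_pos: [0.4903, 0.3467, 0.005]
ee_rot: [-1.571, 0.0, 2.882]
force: [-1.7, 0.6, 2.7]
width: 0.0392
```

{"api": "move_arm", "payload": {
  "jaw": [0.65,0.65,0.65,0.65,0.65],
  "offset": [
    [0,-0.004,0],
    [0,-0.01,0],
    [0,-0.015,0],
    [0,-0.025,0],
    [0,-0.035,0]
  ],
  "roll": [0,0,0,0,0]
}}

```text
t: 7.3
eef_pos: [0.4897, 0.3459, 0.0945]
ee_rot: [-1.569, -0.001, 2.881]
force: [0.5, 0.9, -7.0]
width: 0.0395
```

{"api": "move_arm", "payload": {
  "jaw": [0.65,0.65,0.65,0.65,0.65],
  "offset": [
    [0,-0.035,0],
    [0,-0.035,0],
    [0,-0.035,0],
    [0,-0.025,0],
    [0,-0.012,0]
  ],
  "roll": [0,0,0,0,0]
}}

```text
t: 7.92
eef_pos: [0.4905, 0.3467, 0.2381]
ee_rot: [-1.573, 0.001, 2.882]
force: [0.0, 0.5, -7.9]
width: 0.0394
```

```bash
python3 - <<'E'
from h import *
s=arm.get_state(); w=arm.grab_frame('wrist'); save(w,'wrist6.png');b=arm.grab_frame('scene');save(b,'scene6.png')
print(s['eef_pos'],s['width'],s['ee_rot'],s['force'],s['moment'])
for p in(w,b):
  for t in['cradle_mid','guard_handle','latch_nominal','rotor']:
    print(t,[(np.round(d['position'],3).tolist(),round(d['p'],2)) for d in arm.landmark_of(p,t)])
E
```

```text
[0.49050288 0.3466852  0.23807588] 0.03942787491529618 [-1.57333295e+00  9.88904297e-04  2.88152844e+00] [ 0.03277488  0.47053804 -7.86807998] [ 0.04703984 -0.04109895 -0.01697638]
cradle_mid []
guard_handle []
latch_nominal []
rotor [([0.484, 0.344, 0.282], 0.67)]
cradle_mid [([0.522, -0.299, -0.001], 0.21)]
guard_handle [([0.464, -0.008, 0.203], 0.7), ([0.542, -0.394, 0.164], 0.62)]
latch_nominal []
rotor [([0.49, 0.344, 0.28], 0.84), ([0.367, 0.587, 0.013], 0.81)]
```

View pics/wrist6.png

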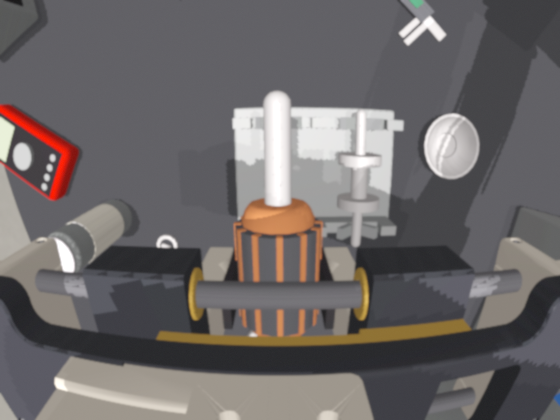

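View pics/scene6.png

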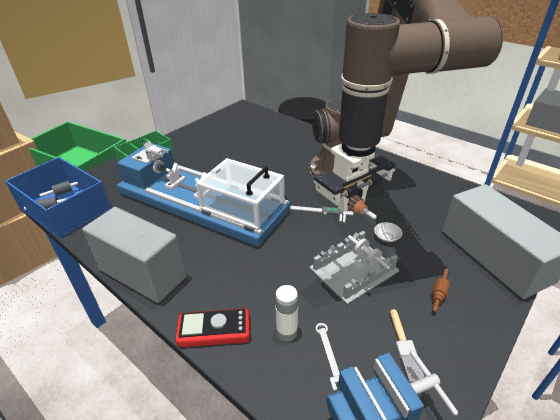

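The rotor is up and level, weighing about 7.9 N, and the rack still holds the two-disc rotor. I'm carrying it above the guard to the cradles.

{"api": "move_arm", "payload": {
  "jaw": [0.65,0.65,0.65,0.65,0.65],
  "offset": [
    [-0.006,0,0.02],
    [-0.012,0,0.038],
    [-0.016,0,0.05],
    [-0.016,0,0.05],
    [-0.016,0,0.05]
  ],
  "roll": [0,0,0,0,0]
}}

```text
t: 9.05
eef_pos: [0.5002, 0.1264, 0.2359]
ee_rot: [-1.571, 0.0, 2.882]
force: [1.5, 0.0, -7.5]
width: 0.0392
```

{"api": "move_arm", "payload": {
  "jaw": [0.65,0.65,0.65,0.65,0.65],
  "offset": [
    [-0.016,0,0.05],
    [-0.016,0,0.05],
    [-0.016,0,0.05],
    [-0.016,0,0.05],
    [-0.016,0,0.05]
  ],
  "roll": [0,0,0,0,0]
}}

```text
t: 9.68
eef_pos: [0.513, -0.1357, 0.236]
ee_rot: [-1.571, 0.001, 2.882]
force: [2.1, 0.0, -8.3]
width: 0.0392
```

{"api": "move_arm", "payload": {
  "jaw": [0.65,0.65,0.65,0.65,0.65],
  "offset": [
    [-0.016,0,0.05],
    [-0.016,0,0.05],
    [-0.012,0,0.035],
    [-0.004,0,0.015],
    [0,0,0]
  ],
  "roll": [0,0,0,0,0]
}}

```text
t: 10.3
eef_pos: [0.5207, -0.2918, 0.2353]
ee_rot: [-1.571, -0.001, 2.88]
force: [0.2, 0.3, -6.6]
width: 0.0394
```

{"api": "move_arm", "payload": {
  "jaw": [0.65,0.65,0.65,0.65,0.65],
  "offset": [
    [0,0,0],
    [0,0,0],
    [0,0,0],
    [0,0,0],
    [0,0,0]
  ],
  "roll": [-0.08,-0.12,-0.13,-0.09,-0.04]
}}

```text
t: 10.92
eef_pos: [0.5214, -0.2896, 0.2359]
ee_rot: [-1.571, 0.0, -2.938]
force: [-0.4, -0.3, -7.6]
width: 0.0389
```

```bash
python3 - <<'E'
from h import *
s=arm.get_state(); w=arm.grab_frame('wrist'); save(w,'wrist7.png');b=arm.grab_frame('scene');save(b,'scene7.png')
c=arm.grab_frame('side');save(c,'side7.png')
np.savez('w7.npz',p=s['eef_pos'],r=s['ee_rot'],f=w['fovy'],c=[w['cx'],w['cy']],H=w['hand_eye'])
print(s['eef_pos'],s['width'],s['ee_rot'],s['force'],s['moment'])
for p in(w,b,c):
  for t in['cradle_mid','guard_handle','latch_nominal','rotor']:
    print(t,[(np.round(d['position'],3).tolist(),round(d['p'],2)) for d in arm.landmark_of(p,t)])
E
```

```text
[ 0.52139995 -0.2896111   0.2359491 ] 0.038945185949128894 [-1.57109503e+00  2.81875616e-04 -2.93825373e+00] [-0.36029107 -0.29909743 -7.6251421 ] [0.00921406 0.0122112  0.00487424]
cradle_mid [([0.524, -0.301, 0.116], 0.66)]
guard_handle [([0.518, -0.29, 0.278], 0.5)]
latch_nominal [([0.542, -0.387, 0.171], 0.64)]
rotor []
cradle_mid [([0.521, -0.3, 0.115], 0.85)]
guard_handle [([0.465, -0.007, 0.204], 0.55)]
latch_nominal [([0.541, -0.393, 0.166], 0.64)]
rotor [([0.368, 0.586, 0.016], 0.7), ([0.523, -0.295, 0.28], 0.58), ([0.462, -0.007, 0.202], 0.37)]
cradle_mid [([0.524, -0.302, 0.115], 0.81)]
guard_handle []
latch_nominal [([0.54, -0.394, 0.173], 0.64)]
rotor [([0.365, 0.587, 0.022], 0.7)]
```

View pics/wrist7.png

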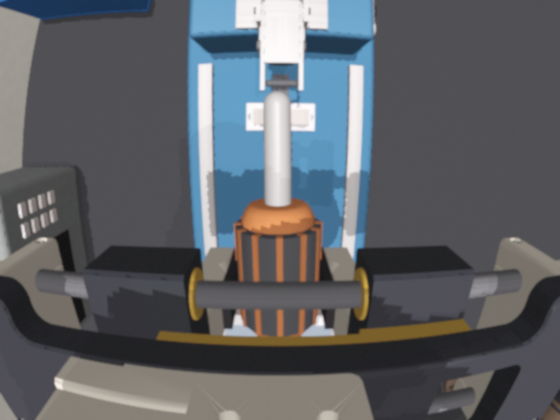

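View pics/scene7.png

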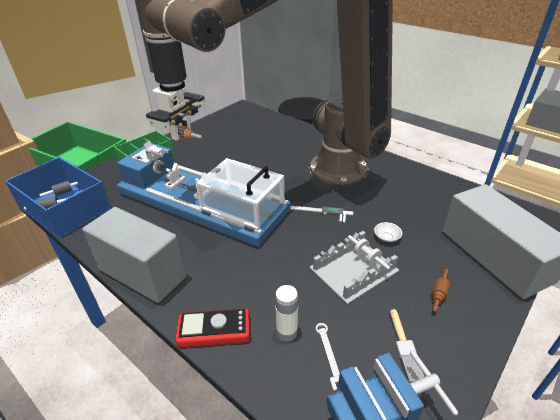

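```bash
python3 - <<'E'
from h import *
k=np.load('w7.npz'); im=cv2.imread('pics/wrist7.png').astype(int)
W=lambda u,v,z:wray(u,v,*k['c'],float(k['f']),k['H'],k['p'],k['r'],z)
blue=(im[:,:,0]-im[:,:,2]>50)
white=(im.min(2)>150)
L=[];Rr=[];WL=[];WR=[]
for v in range(70,235,5):
    b=np.where(blue[v])[0]; b=b[(b>150)&(b<420)]
    L.append(W(b[0]-.5,v,.05));Rr.append(W(b[-1]+.5,v,.05))
    wl=np.where(white[v,190:235])[0]+190; wr=np.where(white[v,325:370])[0]+325
    if len(wl)>3 and len(wr)>3:
        WL.append(W(wl.mean(),v,.058)); WR.append(W(wr.mean(),v,.058))
for n,A in (('L',L),('R',Rr),('wl',WL),('wr',WR)):
    A=np.array(A); p=np.polyfit(A[:,1],A[:,0],1); print(n,len(A),'yaw',np.degrees(np.arctan(-p[0])),'x at y=-.3',np.polyval(p,-.3), np.std(A[:,0]-np.polyval(p,A[:,1])))
# rotor shaft in hand: axis height .283
z=k['p'][2]+.047
for v in (110,150,190):
    s=np.where(im[v,255:305].min(1)>130)[0]+255; print(v,s.min(),s.max(),W(s.mean(),v,z), W(s.mean(),v,z)-k['p'])
for n,(u,v,z) in dict(cradL=(248,116,.127),cradR=(314,116,.127)).items(): print(n,W(u,v,z))
E
```

```text
L 33 yaw 11.157493242383406 x at y=-.3 0.6317518441642533 0.00042019102146135563
R 33 yaw 10.920571926697514 x at y=-.3 0.41144770909494677 0.0004251560705711422
wl 33 yaw 10.695001599642431 x at y=-.3 0.6087943027419133 0.00034186901621550053
wr 33 yaw 11.044651708146768 x at y=-.3 0.4345546884109756 0.0003287379726618872
110 255 304 [ 0.5361497  -0.36800053  0.2829491 ] [ 0.01474975 -0.07838944  0.047     ]
150 264 290 [ 0.53365338 -0.35055337  0.2829491 ] [ 0.01225343 -0.06094227  0.047     ]
190 265 290 [ 0.52979828 -0.33294843  0.2829491 ] [ 0.00839834 -0.04333733  0.047     ]
cradL [ 0.56344104 -0.36108156  0.127     ]
cradR [ 0.50474549 -0.37331662  0.127     ]
```

{"api": "move_arm", "payload": {
  "jaw": [0.65,0.65,0.65,0.65,0.65],
  "offset": [
    [0.0015,0.01,0.009],
    [0,0.025,0],
    [0,0.035,0],
    [0,0.035,0],
    [0,0.025,0]
  ],
  "roll": [0.01,0,0,0,0]
}}

```text
t: 12.3
eef_pos: [0.5208, -0.3003, 0.1033]
ee_rot: [-1.572, -0.002, -2.952]
force: [0.9, 0.3, -7.1]
width: 0.0393
```

```bash
python3 - <<'E'
from h import *
s=arm.get_state(); w=arm.grab_frame('wrist'); save(w,'wrist8.png');b=arm.grab_frame('scene')
cv2.imwrite('pics/s8.png',cv2.resize(b['pixels'][80:220,100:260],None,fx=5,fy=4.2,interpolation=cv2.INTER_CUBIC)[:600])
cv2.imwrite('pics/w8.png',cv2.resize(w['pixels'][50:350,150:410],None,fx=2,fy=2,interpolation=cv2.INTER_CUBIC))
np.savez('w8.npz',p=s['eef_pos'],r=s['ee_rot'],f=w['fovy'],c=[w['cx'],w['cy']],H=w['hand_eye'])
print(s['eef_pos'],s['width'],s['ee_rot'],s['force'],s['moment'])
for p in(b,w):
  for t in['cradle_mid','rotor']:
    print(t,[(np.round(d['position'],3).tolist(),round(d['p'],2)) for d in arm.landmark_of(p,t)])
E
```

```text
[ 0.52075588 -0.30031644  0.10325426] 0.03931332723959833 [-1.57183394e+00 -2.08055017e-03 -2.95248648e+00] [ 0.92935831  0.2677457  -7.10377431] [ 0.00808601 -0.04040456  0.03552097]
cradle_mid [([0.522, -0.299, 0.115], 0.7)]
rotor [([0.521, -0.3, 0.142], 0.55), ([0.368, 0.586, 0.015], 0.55)]
cradle_mid []
rotor [([0.518, -0.303, 0.148], 0.77)]
```

View pics/w8.png

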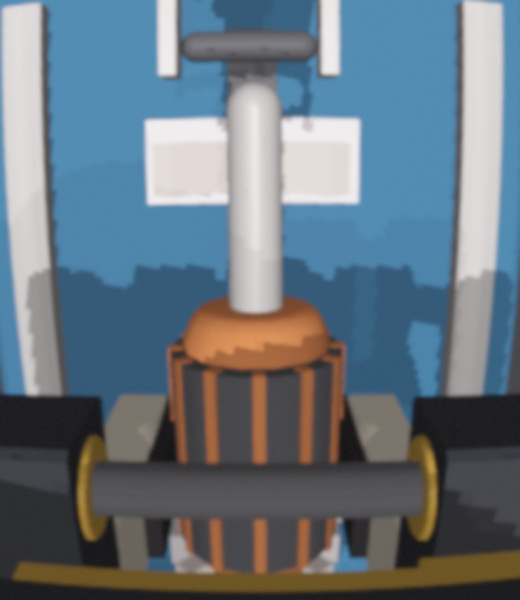

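View pics/s8.png

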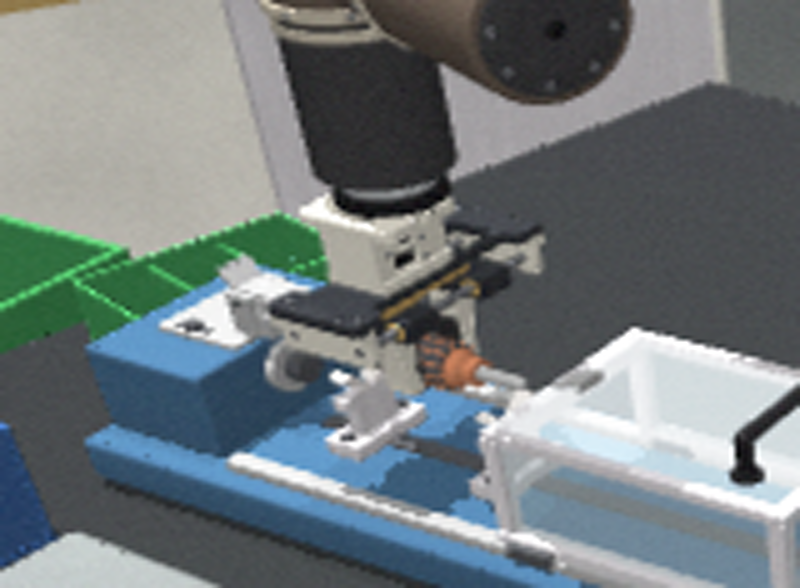

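{"api": "move_arm", "payload": {
  "jaw": [0.65,0.65,0.65,0.65,0.65],
  "offset": [
    [0,0.008,0],
    [0,0.008,0],
    [0,0.007,0],
    [0,0.005,0],
    [0,0.002,0]
  ],
  "roll": [0,0,0,0,0]
}}

```text
t: 13.22
eef_pos: [0.5217, -0.3, 0.0753]
ee_rot: [-1.571, -0.001, -2.952]
force: [0.3, 0.4, -7.6]
width: 0.0393
```

{"api": "move_arm", "payload": {
  "jaw": [0.65,0.65,0.65],
  "offset": [
    [0,0.001,0],
    [0,0.001,0],
    [0,0,0]
  ],
  "roll": [0,0,0]
}}

```text
t: 13.6
eef_pos: [0.5219, -0.3001, 0.0739]
ee_rot: [-1.571, 0.0, -2.952]
force: [0.6, 0.6, -7.0]
width: 0.039
```

{"api": "move_arm", "payload": {
  "jaw": [0.65,0.65,0.65],
  "offset": [
    [0,0.0015,0],
    [0,0.001,0],
    [0,0.001,0]
  ],
  "roll": [0,0,0]
}}

```text
t: 13.98
eef_pos: [0.5218, -0.3001, 0.0702]
ee_rot: [-1.571, -0.0, -2.952]
force: [-0.2, 0.5, -7.9]
width: 0.0394
```

{"api": "move_arm", "payload": {
  "jaw": [0.65,0.65],
  "offset": [
    [0,0.001,0],
    [0,0.001,0]
  ],
  "roll": [0,0]
}}

```text
t: 14.22
eef_pos: [0.5219, -0.3001, 0.0683]
ee_rot: [-1.571, 0.0, -2.952]
force: [-1.2, 0.5, -2.8]
width: 0.0395
```

Contact is starting: the carried weight went from 7.9 to 2.8 N. One more millimetre.

{"api": "move_arm", "payload": {
  "jaw": [0.65,0.65,0.65],
  "offset": [
    [0,0.001,0],
    [0,0,0],
    [0,0,0]
  ],
  "roll": [0,0,0]
}}

```text
t: 14.6
eef_pos: [0.5221, -0.3001, 0.068]
ee_rot: [-1.57, 0.001, -2.952]
force: [-3.1, 3.1, 5.0]
width: 0.0392
```

```bash
python3 - <<'E'
from h import *
s=arm.get_state(); w=arm.grab_frame('wrist'); b=arm.grab_frame('scene')
cv2.imwrite('pics/s9.png',cv2.resize(b['pixels'][80:220,100:260],None,fx=5,fy=4.2,interpolation=cv2.INTER_CUBIC)[:600])
cv2.imwrite('pics/w9.png',cv2.resize(w['pixels'][50:350,150:410],None,fx=2,fy=2,interpolation=cv2.INTER_CUBIC))
print(s['eef_pos'],s['width'],s['ee_rot'],s['force'],s['moment'])
for p in(b,w):
  for t in['rotor']:
    print(t,[(np.round(d['position'],3).tolist(),round(d['p'],2)) for d in arm.landmark_of(p,t)])
E
```

```text
[ 0.5220673  -0.30012551  0.06804132] 0.03917565147659197 [-1.57032039e+00  7.09982548e-04 -2.95150903e+00] [-3.0721207   3.05675682  5.03982945] [ 1.20541361  1.14874991 -0.23460637]
rotor [([0.526, -0.302, 0.111], 0.69), ([0.369, 0.586, 0.019], 0.69), ([0.522, -0.3, 0.118], 0.61)]
rotor [([0.517, -0.303, 0.114], 0.77)]
```

View pics/w9.png

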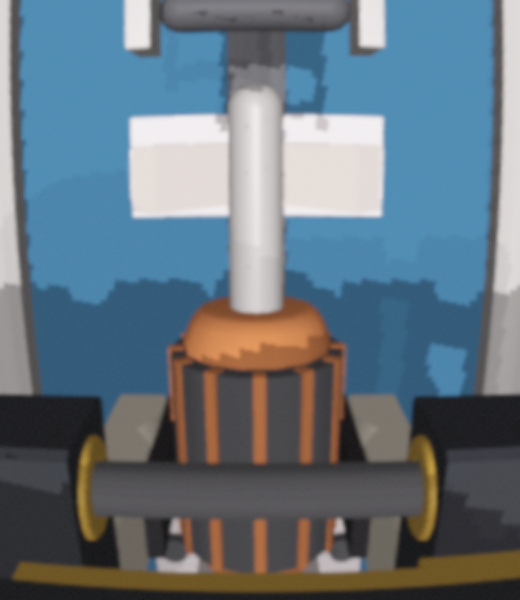

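View pics/s9.png

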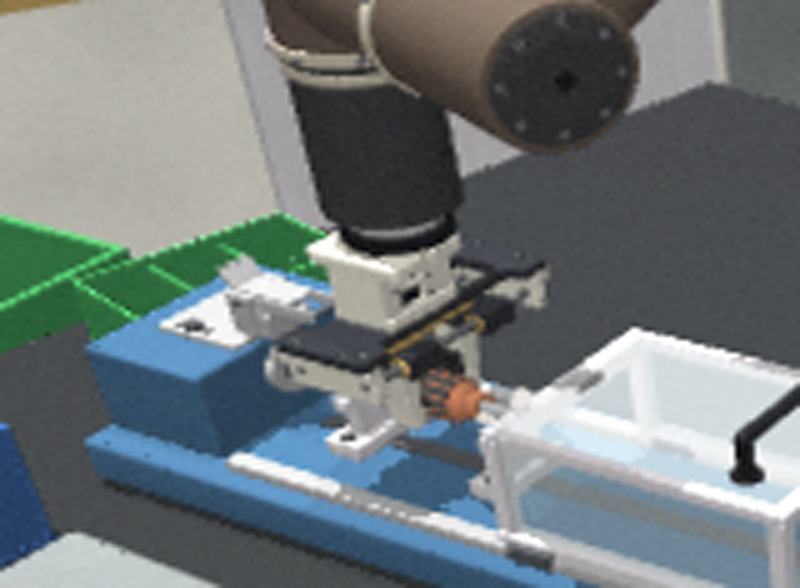

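The shaft sits in the V pads, with cradle plate and shaft centred at about column 256 of the crop, and the force is now supported. I'm releasing gently.

{"api": "move_arm", "payload": {
  "jaw": [0.6,0.52,0.45,0.3,0.2,0.2],
  "offset": [
    [0,0,0],
    [0,0,0],
    [0,0,0],
    [0,0,0],
    [0,0,0],
    [0,0,0]
  ],
  "roll": [0,0,0,0,0,0],
  "grip_force": 5
}}

```text
validation failed for argument at $...
```

{"api": "move_arm", "payload": {
  "jaw": [0.65,0.52,0.45,0.3,0.3],
  "offset": [
    [0,0,0],
    [0,0,0],
    [0,0,0],
    [0,0,0],
    [0,0,0]
  ],
  "roll": [0,0,0,0,0],
  "grip_force": 5
}}

```text
t: 15.42
eef_pos: [0.5219, -0.3001, 0.0672]
ee_rot: [-1.571, 0.0, -2.952]
force: [0.2, 0.1, 0.3]
width: 0.0596
```

```bash
python3 - <<'E'
from h import *
s=arm.get_state(); w=arm.grab_frame('wrist')
cv2.imwrite('pics/w10.png',cv2.resize(w['pixels'][50:350,150:410],None,fx=2,fy=2,interpolation=cv2.INTER_CUBIC))
print(s['eef_pos'],s['width'],s['ee_rot'],s['force'],s['moment'])
E
```

```text
[ 0.52194879 -0.30008701  0.06717816] 0.059556692568849184 [-1.57072935e+00  5.94079931e-05 -2.95154158e+00] [0.22703904 0.11826908 0.28418279] [-0.04215497  0.02689647 -0.01095478]
```

View pics/w10.png

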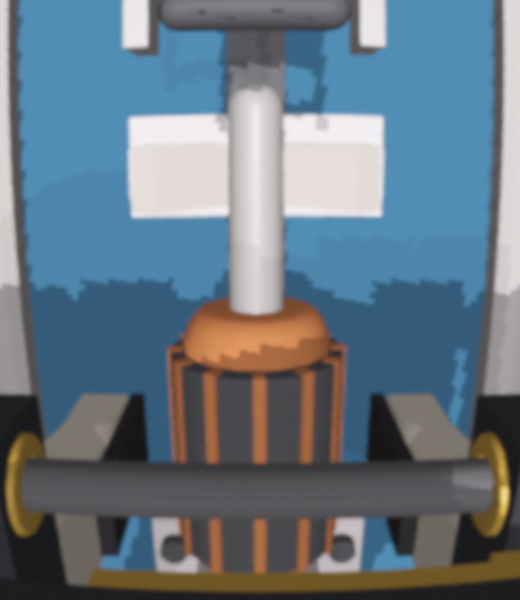

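The rotor stays seated after opening. I'm lifting clear.

{"api": "move_arm", "payload": {
  "jaw": [0.3,0.3,0.3,0.3,0.3],
  "offset": [
    [0,-0.01,0],
    [0,-0.025,0],
    [0,-0.045,0],
    [0,-0.055,0],
    [0,-0.045,0]
  ],
  "roll": [0,0,0,0,0]
}}

```text
t: 16.1
eef_pos: [0.522, -0.3002, 0.2506]
ee_rot: [-1.569, 0.002, -2.951]
force: [0.2, -0.4, 0.7]
width: 0.061
```

{"api": "move_arm", "payload": {
  "jaw": [0.6,1,1,1,1],
  "offset": [
    [0,-0.015,-0.01],
    [0,-0.005,-0.03],
    [0,0,-0.04],
    [0,0,-0.04],
    [0,0,-0.02]
  ],
  "roll": [0,0,0,0,0]
}}

```text
t: 16.73
eef_pos: [0.4945, -0.1608, 0.2673]
ee_rot: [-1.571, 0.0, -2.95]
force: [0.4, -0.8, 0.6]
width: 0.0168
```

```bash
python3 - <<'E'
from h import *
s=arm.get_state(); w=arm.grab_frame('wrist'); save(w,'wrist11.png'); b=arm.grab_frame('scene'); c=arm.grab_frame('side'); save(c,'side11.png')
cv2.imwrite('pics/s11.png',cv2.resize(b['pixels'][80:260,100:310],None,fx=3.8,fy=3.3,interpolation=cv2.INTER_CUBIC)[:600])
np.savez('w11.npz',p=s['eef_pos'],r=s['ee_rot'],f=w['fovy'],c=[w['cx'],w['cy']],H=w['hand_eye'])
print(s['eef_pos'],s['width'],s['ee_rot'],s['force'],s['moment'])
for p in(w,b,c):
  for t in['rotor','guard_handle','cradle_mid','proving_rotor']:
    print(t,[(np.round(d['position'],3).tolist(),round(d['p'],2)) for d in arm.landmark_of(p,t)])
E
```

```text
[ 0.4945023  -0.1607793   0.26734653] 0.016837137493736276 [-1.57119924e+00  6.45620194e-05 -2.95040219e+00] [ 0.42706433 -0.80393703  0.58176349] [-0.05246842 -0.0170539   0.00533268]
rotor [([0.519, -0.302, 0.112], 0.97), ([0.502, -0.192, 0.153], 0.19)]
guard_handle []
cradle_mid []
proving_rotor []
rotor [([0.37, 0.589, 0.018], 0.92), ([0.524, -0.304, 0.111], 0.57)]
guard_handle [([0.461, -0.006, 0.199], 0.64), ([0.396, 0.376, 0.053], 0.48)]
cradle_mid [([0.524, -0.301, 0.115], 0.65)]
proving_rotor [([0.395, 0.372, 0.054], 0.77), ([0.541, -0.394, 0.168], 0.46)]
rotor [([0.52, -0.302, 0.114], 0.89), ([0.367, 0.587, 0.023], 0.65)]
guard_handle [([0.463, -0.008, 0.196], 0.92)]
cradle_mid [([0.524, -0.295, 0.114], 0.9), ([0.444, 0.355, -0.001], 0.65)]
proving_rotor [([0.395, 0.371, 0.049], 0.78)]
```

View pics/wrist11.png

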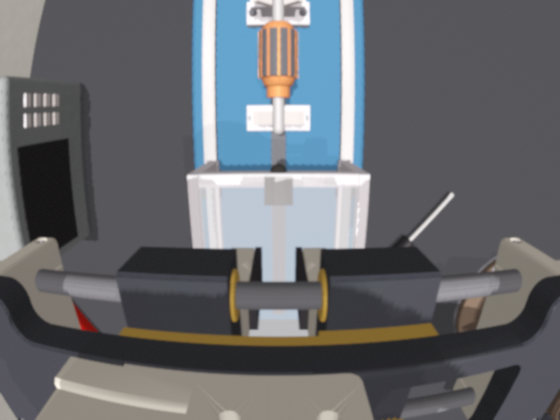

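View pics/s11.png

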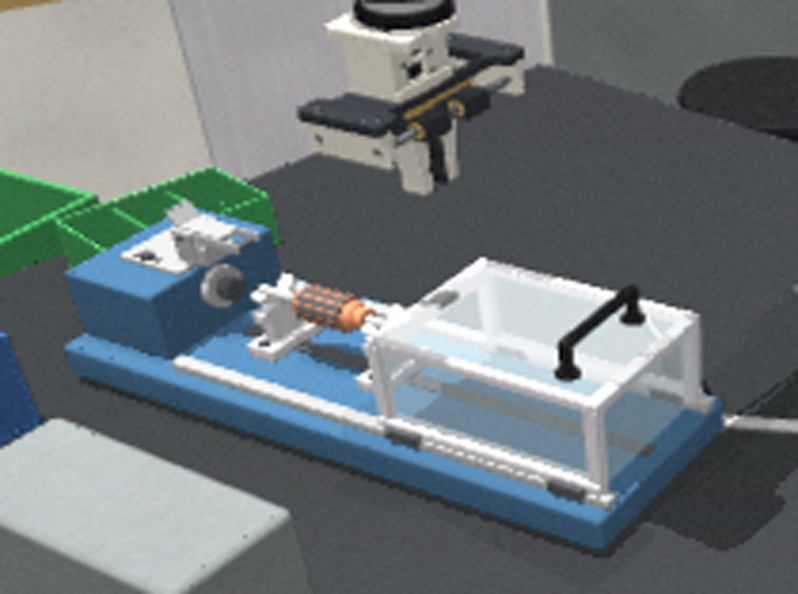

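The rotor lies level across both cradles: core at wrist (279,52) and scene crop (330,305). The network puts its origin about 2 mm from the middle. Next I go behind the handle with the fingers shut.

{"api": "move_arm", "payload": {
  "jaw": [1,1,1,1,1],
  "offset": [
    [0.0015,0,-0.025],
    [0,0,-0.045],
    [0,0,-0.055],
    [0,0,-0.045],
    [0,0,-0.02]
  ],
  "roll": [0,0,0,0,0]
}}

```text
t: 18.1
eef_pos: [0.4576, 0.0256, 0.2676]
ee_rot: [-1.571, 0.001, -2.95]
force: [-0.7, 0.2, 0.8]
width: 0.0006
```

```bash
python3 - <<'E'
from h import *
s=arm.get_state(); w=arm.grab_frame('wrist'); save(w,'wrist12.png'); b=arm.grab_frame('scene')
cv2.imwrite('pics/s12.png',cv2.resize(b['pixels'][80:260,150:360],None,fx=3.8,fy=3.3,interpolation=cv2.INTER_CUBIC)[:600])
np.savez('w12.npz',p=s['eef_pos'],r=s['ee_rot'],f=w['fovy'],c=[w['cx'],w['cy']],H=w['hand_eye'])
print(s['eef_pos'],s['width'],s['ee_rot'],s['force'])
for p in(w,b):
  for t in['guard_handle']:
    print(t,[(np.round(d['position'],3).tolist(),round(d['p'],2)) for d in arm.landmark_of(p,t)])
E
```

```text
[0.45759968 0.02559496 0.26755198] 0.0006296137052089089 [-1.57112386e+00  7.38964350e-04 -2.94961478e+00] [-0.65982129  0.17461423  0.76029987]
guard_handle [([0.458, -0.009, 0.198], 0.97)]
guard_handle [([0.465, -0.007, 0.202], 0.81)]
```

View pics/wrist12.png

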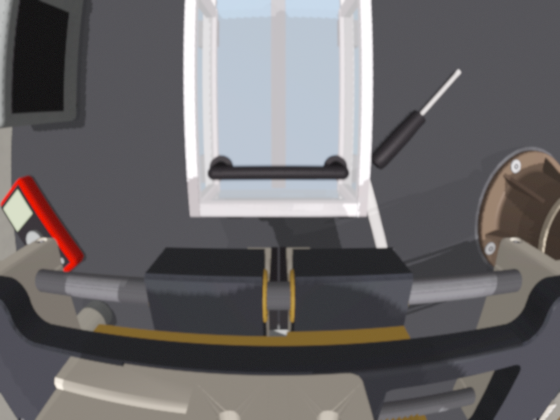

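View pics/s12.png

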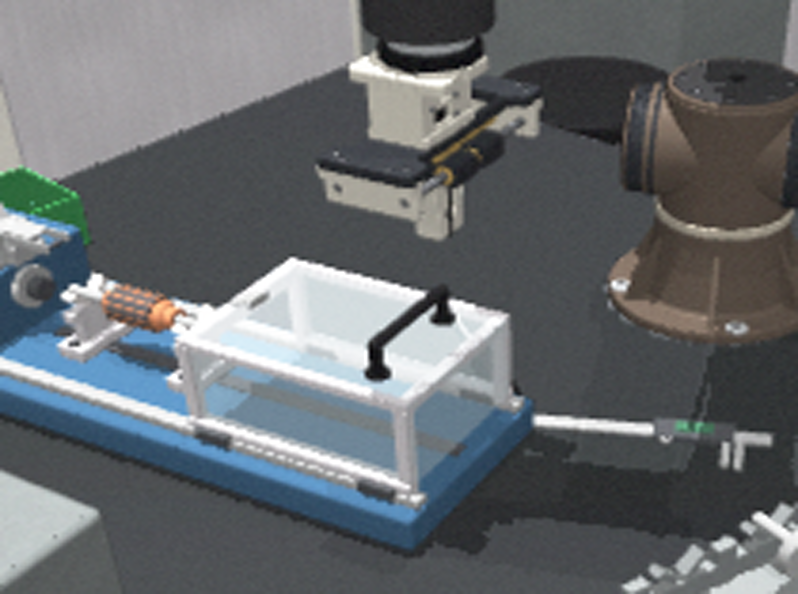

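{"api": "move_arm", "payload": {
  "jaw": [1,1,1,1,1],
  "offset": [
    [0,0.015,0],
    [0,0.03,0],
    [0,0.032,0],
    [0,0.022,0],
    [0,0.01,0]
  ],
  "roll": [0,0,0,0,0]
}}

```text
t: 18.92
eef_pos: [0.457, 0.0225, 0.1562]
ee_rot: [-1.57, -0.003, -2.953]
force: [0.8, -0.9, -0.0]
width: 0.0007
```

```bash
python3 - <<'E'
from h import *
s=arm.get_state(); w=arm.grab_frame('wrist'); save(w,'wrist13.png'); b=arm.grab_frame('scene')
cv2.imwrite('pics/s13.png',cv2.resize(b['pixels'][120:240,200:340],None,fx=5,fy=5,interpolation=cv2.INTER_CUBIC)[:600])
print(s['eef_pos'],s['width'],s['ee_rot'],s['force'])
E
```

```text
[0.45698532 0.02252485 0.15621712] 0.0006744893629430137 [-1.57021121 -0.00299127 -2.95318938] [ 0.82076541 -0.86261038 -0.02312837]
```

View pics/wrist13.png

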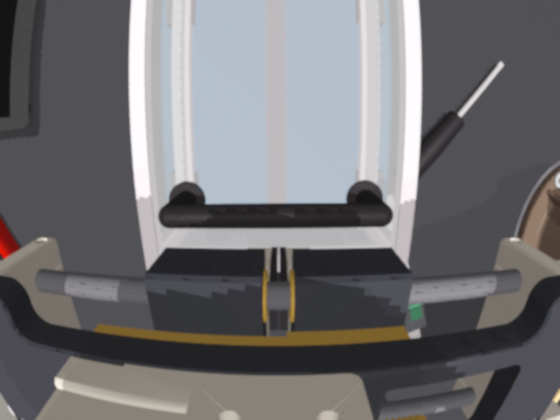

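View pics/s13.png

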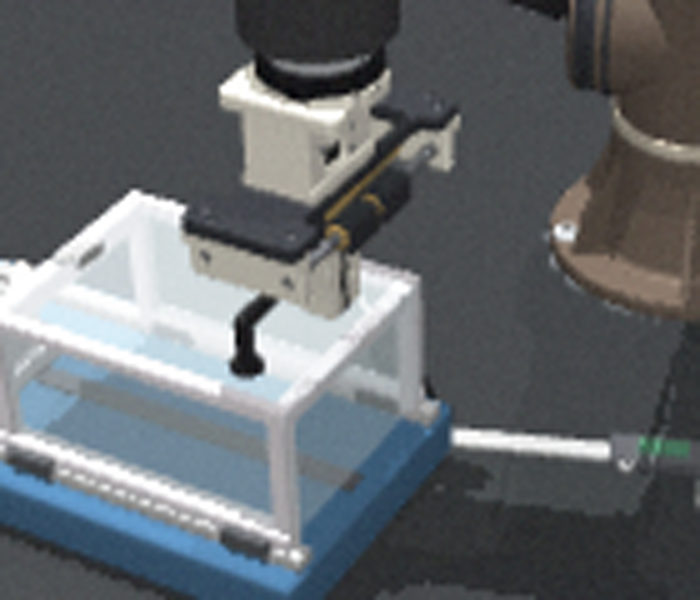

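Fingers are behind the bar, which is at wrist row 215, columns 160–390. I start pushing gently.

{"api": "move_arm", "payload": {
  "jaw": [1,1,1,1,1],
  "offset": [
    [0,0,0.004],
    [0,0,0.005],
    [0,0,0.005],
    [0,0,0.005],
    [0,0,0.006]
  ],
  "roll": [0,0,0,0,0]
}}

```text
t: 19.65
eef_pos: [0.4631, -0.001, 0.1585]
ee_rot: [-1.571, 0.001, -2.951]
force: [0.0, 0.2, 0.4]
width: 0.0004
```

{"api": "move_arm", "payload": {
  "jaw": [1,1,1,1,1],
  "offset": [
    [0,0,0.007],
    [0,0,0.008],
    [0,0,0.009],
    [0,0,0.01],
    [0,0,0.01]
  ],
  "roll": [0,0,0,0,0]
}}

```text
t: 20.27
eef_pos: [0.4712, -0.0447, 0.1582]
ee_rot: [-1.571, -0.0, -2.952]
force: [0.5, 1.5, 0.5]
width: 0.0006
```

```bash
python3 - <<'E'
from h import *
s=arm.get_state(); w=arm.grab_frame('wrist'); save(w,'wrist14.png'); b=arm.grab_frame('scene')
cv2.imwrite('pics/s14.png',cv2.resize(b['pixels'][120:240,180:320],None,fx=5,fy=5,interpolation=cv2.INTER_CUBIC)[:600])
print(s['eef_pos'],s['width'],s['ee_rot'],s['force'])
for p in(w,b):
    print([(np.round(d['position'],3).tolist(),round(d['p'],2)) for d in arm.landmark_of(p,'guard_handle')])
E
```

```text
[ 0.4712003  -0.04469533  0.15821925] 0.0005860684989236627 [-1.57082209e+00 -1.82305197e-05 -2.95162203e+00] [0.4688366  1.54286609 0.52583678]
[]
[([0.476, -0.066, 0.205], 0.81)]
```

View pics/wrist14.png

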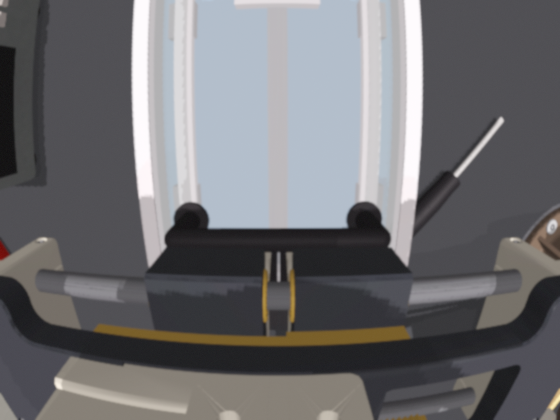

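View pics/s14.png

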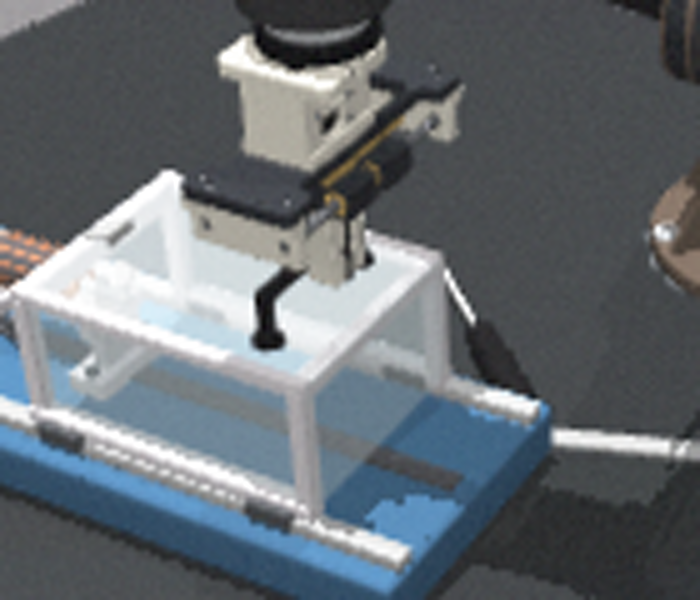

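The guard follows the finger at about 1.5 N. I'm continuing at the same slow pace and easing off before the latch zone.

{"api": "move_arm", "payload": {
  "jaw": [1,1,1,1,1],
  "offset": [
    [0,0,0.01],
    [0,0,0.01],
    [0,0,0.01],
    [0,0,0.01],
    [0,0,0.01]
  ],
  "roll": [0,0,0,0,0]
}}

```text
t: 21.1
eef_pos: [0.4806, -0.0939, 0.1582]
ee_rot: [-1.571, -0.0, -2.952]
force: [-0.3, 2.0, -0.0]
width: 0.0004
```

{"api": "move_arm", "payload": {
  "jaw": [1,1,1,1,1],
  "offset": [
    [0,0,0.01],
    [0,0,0.01],
    [0,0,0.01],
    [0,0,0.01],
    [0,0,0.01]
  ],
  "roll": [0,0,0,0,0]
}}

```text
t: 21.72
eef_pos: [0.4901, -0.1428, 0.1583]
ee_rot: [-1.571, 0.0, -2.952]
force: [0.4, 2.3, -0.7]
width: 0.0003
```

{"api": "move_arm", "payload": {
  "jaw": [1,1,1,1],
  "offset": [
    [0,0,0.008],
    [0,0,0.006],
    [0,0,0.004],
    [0,0,0.002]
  ],
  "roll": [0,0,0,0]
}}

```text
t: 22.22
eef_pos: [0.4938, -0.1621, 0.1583]
ee_rot: [-1.571, 0.0, -2.952]
force: [0.5, 1.5, 0.7]
width: 0.0008
```

```bash
python3 - <<'E'
from h import *
s=arm.get_state(); w=arm.grab_frame('wrist'); save(w,'wrist15.png'); b=arm.grab_frame('scene'); c=arm.grab_frame('side')
cv2.imwrite('pics/s15.png',cv2.resize(b['pixels'][90:240,110:300],None,fx=4,fy=4,interpolation=cv2.INTER_CUBIC)[:600])
p=s['eef_pos']-np.array([.522,-.3005,0]); yy=-.192*p[0]+.981*p[1]
print(s['eef_pos'],'finger y',yy,'travel~',yy-.0155-.06,s['ee_rot'],s['force'])
for p in(w,b,c):
    print([(np.round(d['position'],3).tolist(),round(d['p'],2)) for d in arm.landmark_of(p,'guard_handle')])
E
```

```text
[ 0.49378638 -0.16205776  0.15831658] finger y 0.14122885162356977 travel~ 0.06572885162356978 [-1.57075959e+00  8.11889331e-05 -2.95171743e+00] [0.45395158 1.46706937 0.67153966]
[([0.494, -0.177, 0.199], 0.74)]
[([0.498, -0.18, 0.201], 0.76)]
[([0.5, -0.179, 0.196], 0.79)]
```

View pics/wrist15.png

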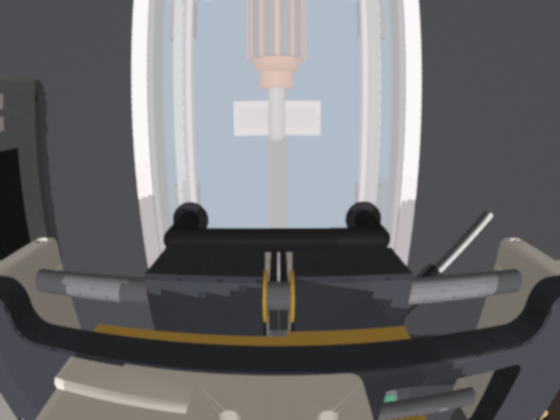

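View pics/s15.png

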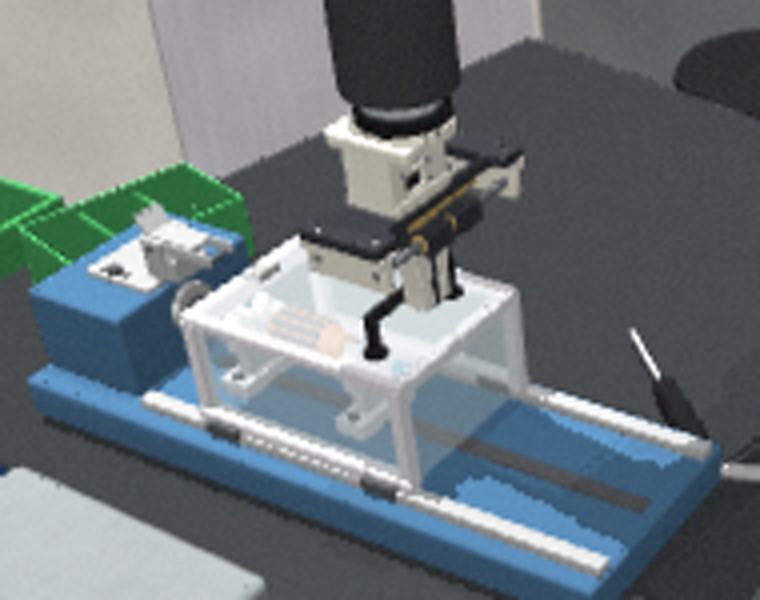

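{"api": "move_arm", "payload": {
  "jaw": [1,1,1,1,1],
  "offset": [
    [0,0,0.004],
    [0,0,0.005],
    [0,0,0.005],
    [0,0,0.004],
    [0,0,0.003]
  ],
  "roll": [0,0,0,0,0]
}}

```text
t: 23.15
eef_pos: [0.4978, -0.1828, 0.1582]
ee_rot: [-1.571, 0.0, -2.952]
force: [0.3, 0.2, 1.3]
width: 0.0008
```

{"api": "move_arm", "payload": {
  "jaw": [1,1,1,1,1],
  "offset": [
    [0,0,0.003],
    [0,0,0.003],
    [0,0,0.003],
    [0,0,0.003],
    [0,0,0.003]
  ],
  "roll": [0,0,0,0,0]
}}

```text
t: 23.78
eef_pos: [0.5006, -0.1974, 0.1583]
ee_rot: [-1.571, 0.0, -2.952]
force: [-0.1, 0.3, -0.0]
width: 0.0002
```

{"api": "move_arm", "payload": {
  "jaw": [1,1,1],
  "offset": [
    [0,0,0.003],
    [0,0,0.003],
    [0,0,0.003]
  ],
  "roll": [0,0,0]
}}

```text
t: 24.15
eef_pos: [0.5022, -0.2053, 0.1582]
ee_rot: [-1.572, 0.0, -2.952]
force: [-0.4, 8.1, 3.4]
width: 0.0008
```

{"api": "move_arm", "payload": {
  "jaw": [1,1,1],
  "offset": [
    [0,0,0.002],
    [0,0,0.002],
    [0,0,0.002]
  ],
  "roll": [0,0,0]
}}

```text
t: 24.52
eef_pos: [0.5033, -0.211, 0.1582]
ee_rot: [-1.572, 0.0, -2.951]
force: [-0.3, 7.3, 3.5]
width: 0.0004
```

{"api": "move_arm", "payload": {
  "jaw": [1,1,1],
  "offset": [
    [0,0,0.002],
    [0,0,0.002],
    [0,0,0.002]
  ],
  "roll": [0,0,0]
}}

```text
t: 24.9
eef_pos: [0.5044, -0.2168, 0.1582]
ee_rot: [-1.572, 0.0, -2.951]
force: [-0.9, 8.2, 4.1]
width: 0.001
```

The closing force is 7–8 N, so we are on the latch ramp. From here I take small steps.

{"api": "move_arm", "payload": {
  "jaw": [1,1],
  "offset": [
    [0,0,0.002],
    [0,0,0.002]
  ],
  "roll": [0,0]
}}

```text
t: 25.15
eef_pos: [0.5053, -0.2209, 0.1583]
ee_rot: [-1.572, 0.0, -2.951]
force: [0.9, 2.0, -0.0]
width: 0.0005
```

{"api": "move_arm", "payload": {
  "jaw": [1,1],
  "offset": [
    [0,0,0.0015],
    [0,0,0.0015]
  ],
  "roll": [0,0]
}}

```text
t: 25.4
eef_pos: [0.5057, -0.225, 0.1582]
ee_rot: [-1.571, -0.0, -2.952]
force: [-0.8, 4.7, 1.4]
width: -0.0
```

{"api": "move_arm", "payload": {
  "jaw": [1,1],
  "offset": [
    [0,0,0.001],
    [0,0,0.001]
  ],
  "roll": [0,0]
}}

```text
t: 25.65
eef_pos: [0.5058, -0.2255, 0.1582]
ee_rot: [-1.573, -0.0, -2.952]
force: [-2.0, 11.0, 5.8]
width: 0.0005
```

The force dropped to 2 N and then rose stiffly to 11 N, so it looks like the latch jump followed by bumper contact. One small step to get past 12 N, then I look.

{"api": "move_arm", "payload": {
  "jaw": [1,1],
  "offset": [
    [0,0,0.0005],
    [0,0,0]
  ],
  "roll": [0,0]
}}

```text
t: 25.9
eef_pos: [0.5058, -0.2256, 0.1582]
ee_rot: [-1.573, -0.0, -2.952]
force: [-2.2, 10.4, 5.1]
width: 0.0003
```

```bash
python3 - <<'E'
from h import *
s=arm.get_state(); b=arm.grab_frame('scene'); c=arm.grab_frame('side')
cv2.imwrite('pics/s16.png',cv2.resize(b['pixels'][90:240,100:290],None,fx=4,fy=4,interpolation=cv2.INTER_CUBIC)[:600])
p=s['eef_pos']-np.array([.522,-.3005,0]); yy=-.192*p[0]+.981*p[1]
print(s['eef_pos'],'finger y',yy,'travel~',yy-.0155-.06,s['force'])
for p in(b,c):
    print([(np.round(d['position'],3).tolist(),round(d['p'],2)) for d in arm.landmark_of(p,'guard_handle')])
E
```

```text
[ 0.50582083 -0.22564016  0.15820108] finger y 0.07654389893789972 travel~ 0.0010438989378997177 [-2.18076667 10.42987621  5.09026255]
[([0.51, -0.243, 0.201], 0.7)]
[]
```

View pics/s16.png

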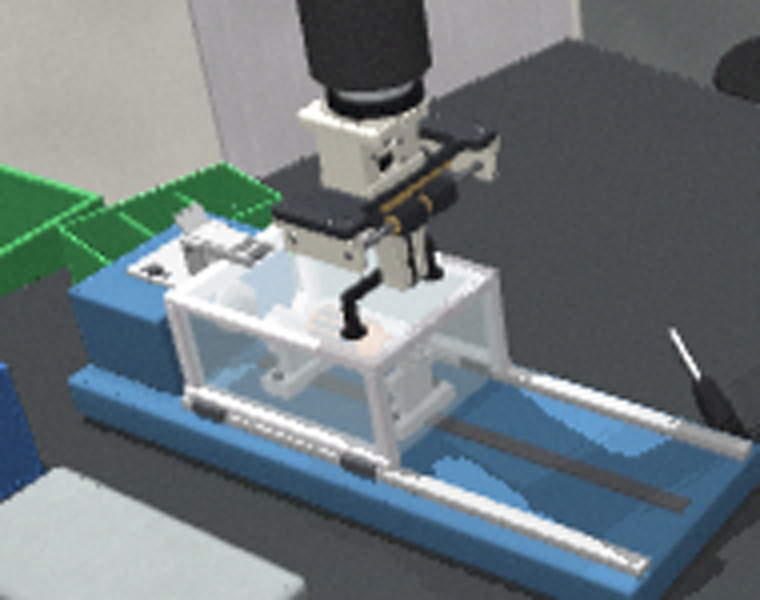

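{"api": "move_arm", "payload": {
  "jaw": [1,1],
  "offset": [
    [0,0,0.0008],
    [0,0,0]
  ],
  "roll": [0,0]
}}

```text
t: 26.35
eef_pos: [0.5059, -0.226, 0.1582]
ee_rot: [-1.574, -0.0, -2.952]
force: [-3.9, 13.2, 6.7]
width: 0.0004
```

{"api": "move_arm", "payload": {
  "jaw": [1,1,1,1],
  "offset": [
    [0,0,-0.002],
    [0,0,-0.003],
    [0,0,-0.004],
    [0,0,0]
  ],
  "roll": [0,0,0,0]
}}

```text
t: 26.85
eef_pos: [0.5047, -0.2191, 0.1582]
ee_rot: [-1.571, -0.0, -2.951]
force: [0.1, 0.3, 0.1]
width: 0.0008
```

```bash
python3 - <<'E'
from h import *
s=arm.get_state(); w=arm.grab_frame('wrist'); save(w,'wrist17.png'); b=arm.grab_frame('scene'); c=arm.grab_frame('side')
cv2.imwrite('pics/s17.png',cv2.resize(b['pixels'][90:240,100:290],None,fx=4,fy=4,interpolation=cv2.INTER_CUBIC)[:600])
print(s['eef_pos'],s['force'])
for p in(b,c,w):
    print([(np.round(d['position'],3).tolist(),round(d['p'],2)) for d in arm.landmark_of(p,'guard_handle')])
E
```

```text
[ 0.50465738 -0.21910741  0.15824852] [0.06060208 0.32870886 0.0860487 ]
[([0.513, -0.241, 0.204], 0.87)]
[([0.512, -0.242, 0.196], 0.58)]
[([0.506, -0.242, 0.196], 0.84)]
```

View pics/wrist17.png

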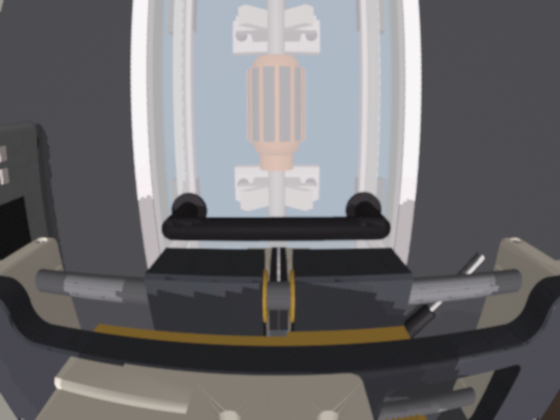

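View pics/s17.png

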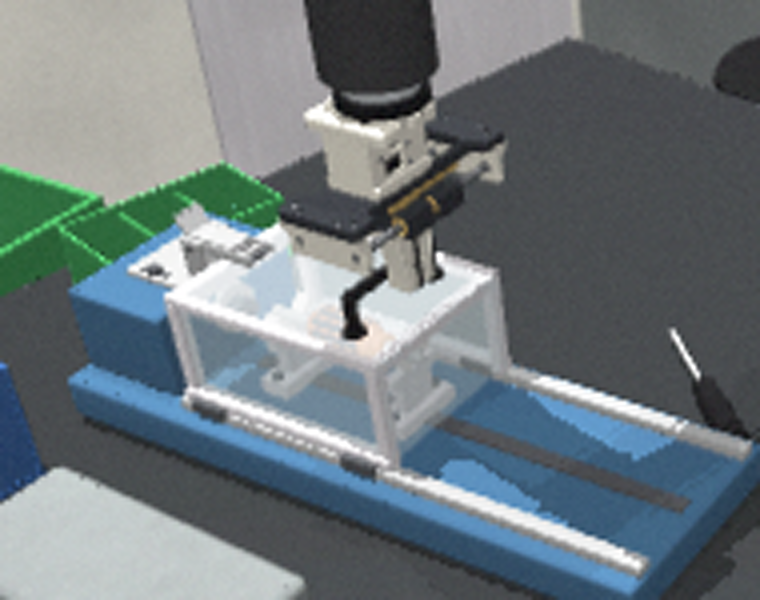

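The guard holds: the bar moved from wrist row 237 to 228 as the finger backed away, with zero force. Peak push was about 14 N. The rotor lies across both cradles under the hood. I'm withdrawing.

{"api": "move_arm", "payload": {
  "jaw": [1,1,1,1,1],
  "offset": [
    [0,0,-0.008],
    [0,0,-0.008],
    [0,-0.02,0],
    [0,-0.04,0],
    [0,-0.04,0]
  ],
  "roll": [0,0,0,0,0]
}}

```text
t: 27.78
eef_pos: [0.5014, -0.2028, 0.2594]
ee_rot: [-1.571, -0.0, -2.951]
force: [0.7, 0.7, 1.1]
width: 0.0
```

{"api": "move_arm", "payload": {
  "jaw": [1,1,1,1,1],
  "offset": [
    [0,-0.02,-0.03],
    [0,0,-0.05],
    [0,0,-0.05],
    [0,0,-0.03],
    [0,0,0]
  ],
  "roll": [0,0,0,0,0]
}}

```text
t: 28.4
eef_pos: [0.471, -0.0443, 0.2787]
ee_rot: [-1.571, 0.001, -2.948]
force: [0.5, 0.0, 0.5]
width: 0.0006
```

```bash
python3 - <<'E'
from h import *
s=arm.get_state(); w=arm.grab_frame('wrist'); save(w,'wrist18.png'); b=arm.grab_frame('scene'); c=arm.grab_frame('side'); save(c,'side18.png'); save(b,'scene18.png')
print(s['eef_pos'],s['force'],s['t'])
cm=np.array([.522,-.3005])
for n,p in(('scene',b),('side',c),('wrist',w)):
  for t in ['guard_handle','rotor','proving_rotor']:
    for d in arm.landmark_of(p,t):
        q=np.array(d['position'])[:2]-cm
        print(n,t,np.round(d['position'],3),round(d['p'],2),'mach x,y',np.round([.981*q[0]+.192*q[1],-.192*q[0]+.981*q[1]],4))
E
```

```text
[ 0.47100884 -0.04429493  0.27868244] [0.49749378 0.03293443 0.53515602] 28.4
scene rotor [0.365 0.585 0.015] 0.69 mach x,y [0.0163 0.8991]
scene proving_rotor [0.394 0.373 0.052] 0.86 mach x,y [0.0035 0.6856]
side guard_handle [ 0.51  -0.24   0.197] 0.94 mach x,y [-0.0005  0.0612]
side guard_handle [ 0.444  0.354 -0.003] 0.61 mach x,y [0.0486 0.6566]
side guard_handle [ 0.542 -0.394  0.171] 0.44 mach x,y [ 0.0012 -0.0954]
side rotor [0.365 0.586 0.015] 0.6 mach x,y [0.0162 0.8999]
side proving_rotor [0.395 0.37  0.052] 0.59 mach x,y [0.0037 0.6818]
```

View pics/side18.png

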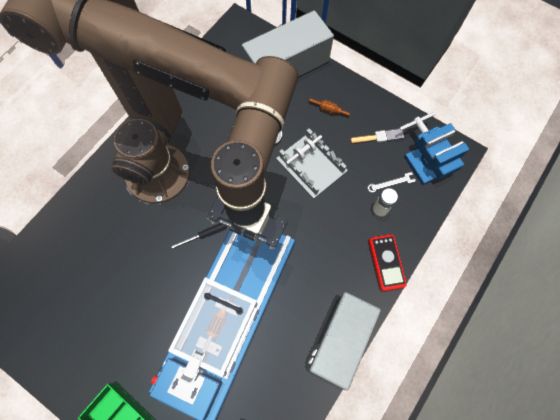

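View pics/scene18.png

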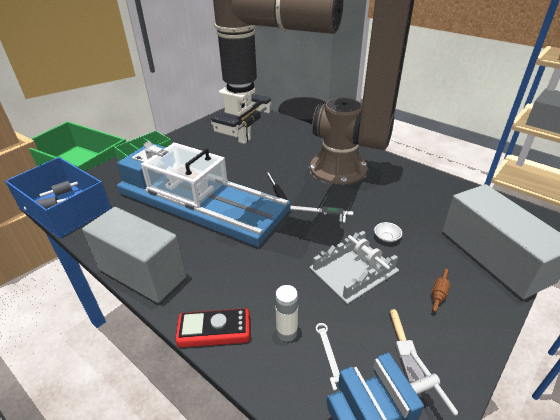

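View pics/wrist18.png

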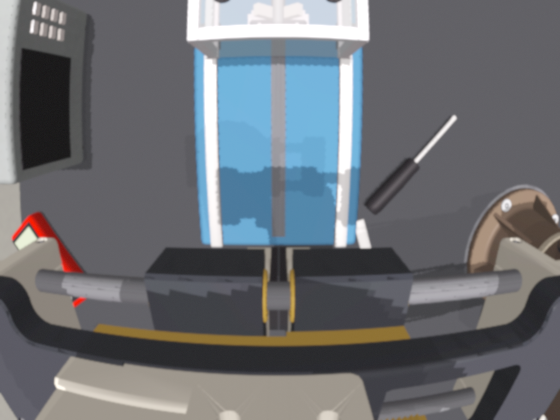

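The guard stayed shut: handle at (222,300) in the side view, machine y about 61 mm, so travel is about 1 mm. The rotor is visible under it at side (217,325). The two-disc rotor is still in the rack and the arm is clear, so I'm handing in.

```bash
python3 -c "
from h import *
print(arm.job_done())"
```

```text
the job is handed in; nothing more can be done
None
```

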